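Press an LED lamp module together in a clamshell bonding jig

TASK

Assemble the lamp module in the clamshell jig: set the finned heat sink, then the copper plate, then the LED module (emitter up) squarely on one another between the dowel pins, each fully down and let go. Swing the blue lid down onto the stack, then push the red-knobbed locating pin through the lid's hole into the post below until its collar presses the lid fully shut against the sprung foot. Finish like that, while still holding the pin's knob and pressing down through the pin alone, so that the glued faces stay squeezed; leave the other things on the desk where they are.

Things in the scene. Friction and masses are not known exactly. Their poses are not given: they have to be found in the camera images.
- jig: Clamshell bonding jig, fixed to the desk: bare aluminium base plate 188 x 104 mm, 20 mm high, with a hinged blue lid 90 mm wide. Origin at desk height under the nest's centre; x points from the post with the hole toward the hinge, z up. Set parts in with the fingers on their jig +y and -y sides: on the -x side the post stands 20 mm from them, on the +x side the hinge.
- nest (a point): Centre of the nest's floor, 20 mm above the desk, axes as the jig's. Eight steel dowels (6 mm thick, tapered over the top 7 mm, 51.5 mm above the desk), two on each side, stand round a 47 mm square with sides along jig x and y. The gap between the two dowels of a side is 32 mm, for a finger.
- base_hole (a point): Mouth of the hole in the dark steel post (34 x 40 mm) of the jig's base, 58 mm from the nest toward -x of the jig, 52 mm above the desk; the hole is upright, 13 mm wide and 32 mm deep.
- lid_hinge (a point): Middle of the lid's hinge axis, 70 mm from the nest toward +x of the jig, 58 mm above the desk; the hinge axis runs along the jig's y.
- lid (a joint): Lid angle, rad: 0 fully shut (level, on its stop), up to 1.95 open (a little past upright). Stiff hinge: the lid stays where it is left; 2 to 4 N at its edge moves it. Blue plate 10 mm thick, mid-plane through the hinge axis, free edge 145 mm from the axis; shut, its top is 63 mm above the desk. A 13 mm hole with a steel ring, 128 mm from the axis, meets the post's hole when shut.
- foot: Sprung pressure foot under the lid, 38 mm square, 70 mm from the hinge axis, over the nest. It meets the full stack with the lid about 0.045 rad open, and the lid rests there. Shutting it fully against the spring (12 N at the foot) takes about 8 N down at the lid's hole; let go, it springs up again. Origin at mid-thickness of the lid.
- heat_sink: Aluminium heat sink, 44 x 44 x 13 mm, fins below, flat face up. Origin at the centre of its underside; x and y along its sides. The first (lowest) part.
- spreader: Plain copper heat-spreader plate, 44 x 44 x 8 mm. Origin at the centre of its underside; x and y along its sides. The second part.
- led_module: White LED module with a round yellow emitter on top, 44 x 44 x 8 mm. Origin at the centre of its underside; x and y along its sides. The third (top) part.
- pin: Locating pin, standing upright in its stand: steel shank 10 mm thick and 32 mm long with a tapered tip, a steel collar 34 mm wide and 6 mm thick above it, and a round red knob 22 mm wide and 28 mm tall on top. Origin at the lower end of the shank: the collar's underside is 32 mm above it, the knob spans 38 to 66 mm.
- pin_tip (a point): Lower end of the pin's shank.
- pin_stand: Wooden block, 52 x 52 x 36 mm, fixed to the desk, with a 13 mm hole in which the pin stands with its collar on the block. Origin at the centre of its underside.
- glue_bottle: Yellow glue bottle with an orange nozzle, 146 mm tall, bystander at the back left. Origin at the centre of its underside.
- solder_spool: Spool of solder wire, 55 mm across, 65 mm tall, bystander at the back left. Origin at the centre of its underside.
- torch: Black hand torch lying down, 119 mm long, bystander at the back left. Origin at the centre of its underside.
- side_cutters: Cutting pliers with yellow handles, 127 mm long, 13 mm high, bystander at the back right. Origin at the centre of its underside.
Things that resemble listed ones, but are neither listed nor needed, are in the scene too. Of the things that look like the spreader, the larger one is meant. Leave any brown or purple look-alike of the heat_sink alone.

How it is judged:
By the outcome, as a careful person would: the job done as asked, in the order asked, and still so for the second after the job is handed in, while the arm keeps its last pose, push and grip.
It also fails if it takes over 72 s, if anything falls off the work surface, if the arm or the gripper's body presses on something with over 40 N, if the wrist force passes 120 N, or if a joint passes its speed limit or range.

ROBOT

A 6-joint arm with a two-finger parallel gripper is mounted at the origin on a cart in front of the work surface, level with it; the furniture and walls round the work are solid. World frame = base frame: x ahead of the robot, y to its left, z up, the work surface at z = 0. Lengths are in m, angles in rad, forces in N, time in s.
With the tool pointing down it reaches from about 0.225 to 0.875 m from the base axis. Payload 3.4 kg.
Tool frame: the origin (TCP) lies at the very end of the fingers, on their centre line; the grasp point (between the pads) lies 19 mm behind it; z points along the fingers, y is the line along which they close (so a half turn about z gives the same grasp; the last joint's range is limited). The gripper opens to 85 mm and grips with 20 to 120 N. Pads are 22 mm wide; open, the fingers measure 114 mm over their backs; the gripper's body (76 mm by 85 mm) begins 54 mm behind the grasp point. The pads swing forward as they close: fully open they stand 13 mm farther back than shut.
Start: joints at [1.112, 0.276, 1.505, -0, 1.361, -0.121], TCP at [0.191, 0.543, 0.231] pointing down, gripper open.
Joint ranges: [-2.89, 2.89], [-0.75, 2.08], [0.22, 2.7], [-1.18, 4.32], [0.11, 2.71], [-2.7, 2.7]. Speed limits (rad/s): [2.57, 2.57, 3.14, 3.14, 3.14, 3.14].

INTERFACE

Orientations are given as a unit quaternion [w, x, y, z].
In Python, from rig import manip, eyes gives the robot as it stands.
- The arm moves only by the tool servo_tool, never from a script. Its argument "series" is text: rows parted by semicolons, each of 7 numbers parted by spaces: the shift along the tool's x, y, z in m, then the turn, a rotation vector about the tool's x, y, z in degrees, then the closure, from 0 (fully open) to 1 (shut). In form: dx dy dz ax ay az fingers; .... A call has 1 to 5 rows; each row is the pose to reach, as a shift and turn from the pose commanded when the call began, along the tool's axes at that moment; what a row does not reach only later rows make up. A row lasts 1/10 s, in which the tool goes at most 50 mm and 8.59 degrees, less where a joint would pass 70% of its speed; a pose out of reach is approached as far as the arm can. A call with a gripper value outside its range is refused whole. The fingers move at their own pace and stop on an object; "squeeze" is the grip in N (left out, the last holds). Time passes only in rows, so rows that repeat a pose let the fingers close. It gives the time, the measured TCP pose, the force, the opening and the grip force at its end, in the units of the state.
- manip.get_state(): the state, without advancing time (a new reading comes with each control period).
- eyes.get_image(name): name is "scene" or "side" or "wrist"; returns the picture (480x640x3 uint8, red, green, blue); there is no depth.
- eyes.camera_info(name): a dict with "fx", "fy", "cx", "cy" (pixels), "eye" and "orientation" of the camera in the world. Camera axes: x right, y down, z forward; pixel columns grow to the right and rows downward; lengths in m; the calibration is good to about 2 mm. A picture is of the moment at which its call begins: read the wrist's pose just before it. camera_info takes no time and is no camera call; for the wrist camera it gives the pose at the moment of the call.
- manip.sign_off(): hands the job in; it is judged then, once.
The state is a dict: "clock": time; "qpos": joint angles; "qd": joint speeds; "effort": joint torques, N m; "position": TCP position; "ee_rot": TCP orientation; "contact_force": force on the tool from outside, world axes, zero at the start; "moment": the same for the moment, N m; "width": finger opening in m; "gripper_force": force on a finger pad.
Only numpy, scipy, OpenCV 4.12 (cv2) and the standard library are available. Lean on these libraries where they do the work, as an engineer would, in place of code of your own. Each camera call takes 0.05 s, during which the arm holds its last target. There are 200 camera calls.

## Working session

There is one attempt and no reset: what is moved stays moved. The work goes in short steps, Python scripts to look and compute and a tool call to move; the robot and the scene stay as the last step left them, time stands still between calls to the robot, and variables do not carry over. Pictures are saved under pics/ and viewed, at most 10 in all, crops included, and the job is handed in when it is done.

Besides the shell and the picture viewer there is one more tool, called as name(argument=value, ...) on one line, values as JSON. servo_tool: Moves the arm, as the interface text tells. Its arguments: {"type":"object","properties":{"series":{"type":"string"},"squeeze":{"type":"number"}},"required":["series"]}

```bash
ls; mkdir -p pics; python3 - <<'E'
from rig import manip, eyes
import cv2, numpy as np
s=manip.get_state(); print(s)
for n in ["scene","side","wrist"]:
    print(n,eyes.camera_info(n))
    cv2.imwrite(f"pics/{n}0.png",eyes.get_image(n)[:,:,::-1])
E
```

```text
pics
{'clock': 0.0, 'qpos': array([ 1.11197888e+00,  2.76613409e-01,  1.50615386e+00, -7.26474781e-06,
        1.36069655e+00, -1.20958468e-01]), 'qd': array([ 2.17834945e-04,  8.54992072e-04, -1.28150292e-04,  3.48546359e-05,
       -8.88327011e-04, -2.19793624e-03]), 'effort': array([-1.00383604e-04, -4.16774118e+01, -2.45811099e+01, -4.41112115e-04,
        1.08781134e-02, -1.63099656e-05]), 'position': array([0.19033964, 0.54201385, 0.23042095]), 'ee_rot': array([-2.64028529e-04,  1.68126351e-01,  9.85765010e-01, -8.97563687e-04]), 'contact_force': array([-0.73042449, -0.28372781,  0.08784662]), 'moment': array([ 0.0005798 , -0.00808516, -0.04269424]), 'gripper_force': 0.0, 'width': 0.08532289168524716}
scene {'fx': 588.7693703184133, 'fy': 588.7693703184133, 'cx': 320.2744480271436, 'cy': 237.68736776440863, 'eye': array([-0.17039526, -0.78106214,  0.56084231]), 'orientation': array([-0.47579025,  0.77046874, -0.36439525,  0.21729625])}
side {'fx': 458.6812123393281, 'fy': 458.6812123393281, 'cx': 313.8735166346231, 'cy': 241.3471297943411, 'eye': array([0.96035883, 0.39190475, 0.71140495]), 'orientation': array([-0.11048025,  0.27409285,  0.88167487, -0.3678541 ])}
wrist {'fx': 432.5791085445806, 'fy': 432.5791085445806, 'cx': 311.680794875069, 'cy': 243.55555976464393, 'eye': array([0.11499958, 0.5691154 , 0.37480242]), 'orientation': array([0.12940026, 0.80529049, 0.5715502 , 0.08996205])}
```

View pics/scene0.png

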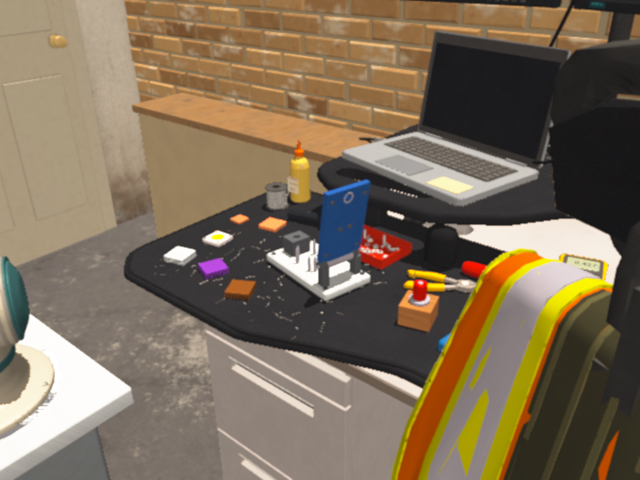

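View pics/side0.png

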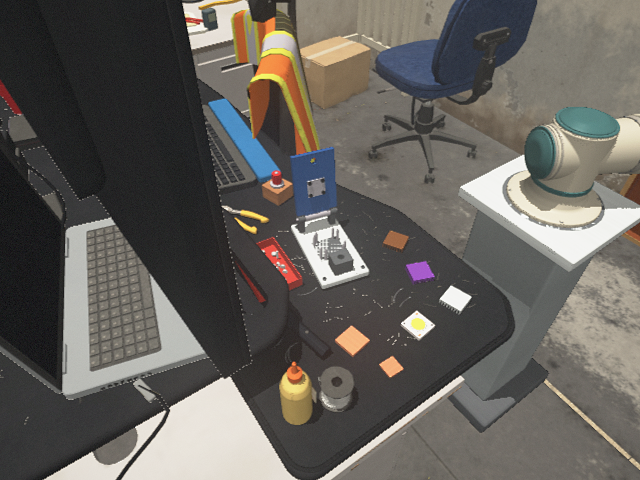

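The scene view shows the white heat sink at about (180,255), the LED module at (218,238), the large copper plate at (272,225) and the small one at (240,218). The jig is at (320,265) with its lid open, and the pin and stand are at (418,310). In the side view these are at (455,298), (418,325), (351,341), (391,366), the jig at (330,245), and the pin at (278,185).

```bash
cat > h.py <<'E'
from rig import manip, eyes
import cv2, numpy as np
from scipy.spatial.transform import Rotation as R
def rot(q): return R.from_quat(np.r_[q[1:],q[0]])
def ray(ci,uv):
    return ci["eye"], rot(ci["orientation"]).apply(np.array([(uv[0]-ci["cx"])/ci["fx"],(uv[1]-ci["cy"])/ci["fy"],1.]))
def onz(ci,uv,z):
    e,d=ray(ci,uv); return e+d*(z-e[2])/d[2]
def tri(obs):
    A=np.zeros((3,3));b=np.zeros(3)
    for ci,uv in obs:
        e,d=ray(ci,uv); d=d/np.linalg.norm(d); P=np.eye(3)-np.outer(d,d); A+=P;b+=P@e
    x=np.linalg.solve(A,b)
    r=[np.linalg.norm(np.cross(x-ray(c,u)[0],ray(c,u)[1]/np.linalg.norm(ray(c,u)[1]))) for c,u in obs]
    return x,max(r)
def proj(ci,p):
    c=rot(ci["orientation"]).inv().apply(np.atleast_2d(p)-ci["eye"])
    return np.c_[ci["fx"]*c[:,0]/c[:,2]+ci["cx"],ci["fy"]*c[:,1]/c[:,2]+ci["cy"]]
def snap(n,name):
    ci=eyes.camera_info(n); im=eyes.get_image(n)[:,:,::-1].copy(); cv2.imwrite(f"pics/{name}.png",im)
    np.save(f"pics/{name}.npy",ci,allow_pickle=True); return ci,im
def load(name): return np.load(f"pics/{name}.npy",allow_pickle=True).item(), cv2.imread(f"pics/{name}.png")
E
python3 - <<'E'
from h import *
import numpy as np
a,b=eyes.camera_info("scene"),eyes.camera_info("side")
np.set_printoptions(precision=4,suppress=True)
for n,u,v in [("sink",(180,254),(455,297)),("led",(218,237),(418,324)),("spr",(272,224),(351,340)),("small",(240,218),(391,365)),("knobtop",(420,282),(277,171)),("postc",(296,237),(341,254)),("brown",(240,288),(397,239)),("bottletop",(298,146),(294,368)),("spooltop",(277,187),(337,378)),("standcorner",(397,323),(263,200))]:
    print(n,*tri([(a,u),(b,v)]))
ci=eyes.camera_info("wrist"); s=manip.get_state(); Rt=rot(s["ee_rot"])
print("cam in tool",Rt.inv().apply(ci["eye"]-s["position"]),(Rt.inv()*rot(ci["orientation"])).as_rotvec(degrees=True))
E
```

```text
sink [0.4302 0.0878 0.0115] 0.000821276338472392
led [0.5305 0.0913 0.0081] 0.0014794814046590816
spr [0.6504 0.0484 0.0058] 0.00018294832897395823
small [0.6261 0.1263 0.0066] 0.0013705636064320625
knobtop [ 0.5411 -0.3845  0.0729] 0.0018240160607854521
postc [ 0.5666 -0.0979  0.0531] 0.0007761276390922293
brown [ 0.4159 -0.0964  0.0114] 0.002138898853747565
bottletop [0.8003 0.1014 0.1337] 0.00014507801529016915
spooltop [0.7323 0.1115 0.0507] 0.001994565585323129
standcorner [ 0.5611 -0.3686 -0.0098] 0.030430336803720773
cam in tool [ 0.0801  0.0003 -0.1443] [-14.1842 -14.2932  89.1112]
```

View pics/wrist0.png

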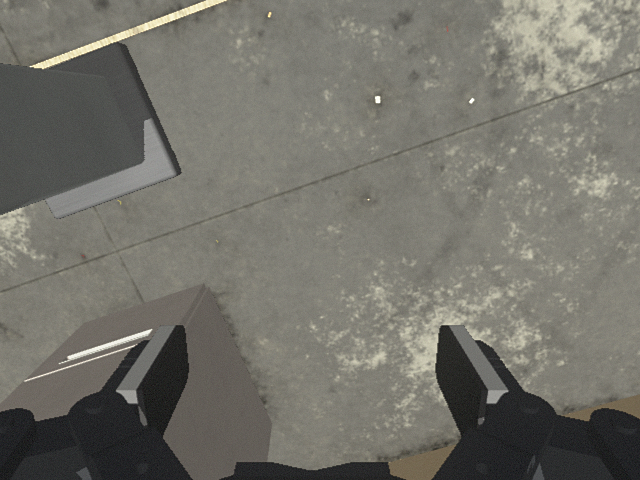

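The wrist sees the floor and the drawer cabinet, because it is still off the desk, so there is nothing to measure here. I'll move over the parts.

```bash
cat >> h.py <<'E'
np.set_printoptions(precision=4,suppress=True)
def yaw(q): x=rot(q).apply([1,0,0]); return np.degrees(np.arctan2(x[1],x[0]))
def down(yw): return R.from_euler('z',yw,degrees=True)*R.from_euler('x',180,degrees=True)
def plan(wps,g,start=None,v=0.045,w=8.):
    """wps: list of (x,y,z,yawdeg,[nrows]); g closure; prints calls of <=5 rows"""
    s=manip.get_state() if start is None else None
    p,q=(s["position"],rot(s["ee_rot"])) if s else (np.array(start[:3]),down(start[3]))
    rows=[];c=(p,q)
    for t in wps:
        P,Q=np.array(t[:3]),down(t[3]); d=np.linalg.norm(P-c[0]); rv=(c[1].inv()*Q).as_rotvec(degrees=True)
        n=t[4] if len(t)>4 else int(np.ceil(max(d/v,np.linalg.norm(rv)/w,1)))
        for k in range(1,n+1): rows.append((c[0]+(P-c[0])*k/n, c[1]*R.from_rotvec(rv*k/n,degrees=True)))
        c=(P,Q)
    b=(p,q)
    for i in range(0,len(rows),5):
        out=[]
        for P,Q in rows[i:i+5]:
            d=np.round(b[0*0+1].inv().apply(P-b[0]),4); a=np.round((b[1].inv()*Q).as_rotvec(degrees=True),1)
            out.append(" ".join(f"{x:g}" for x in [*(d+0.),*(a+0.),g]))
        print("; ".join(out)); b=(b[0]+b[1].apply(d),b[1]*R.from_rotvec(a,degrees=True))
E
python3 - <<'E'
from h import *
a,b=eyes.camera_info("scene"),eyes.camera_info("side")
ci=eyes.camera_info("wrist"); s=manip.get_state()
print("optical axis in tool",rot(s["ee_rot"]).inv().apply(rot(ci["orientation"]).apply([0,0,1])))
plan([(0.52,0.04,0.30,90)],0)
E
```

```text
optical axis in tool [-0.3114 -0.001   0.9503]
-0.0341 -0.026 -0.0049 0 0 5 0; -0.0682 -0.0521 -0.0098 0 0 10.1 0; -0.1023 -0.0781 -0.0148 0 0 15.1 0; -0.1364 -0.1042 -0.0197 0 0 20.2 0; -0.1705 -0.1302 -0.0246 0 0 25.2 0
-0.0419 -0.0091 -0.0049 0 0 5.1 0; -0.0839 -0.0181 -0.0099 0 0 10.1 0; -0.1258 -0.0272 -0.0148 0 0 15.2 0; -0.1678 -0.0362 -0.0197 0 0 20.2 0; -0.2097 -0.0453 -0.0246 0 0 25.3 0
-0.0418 0.0098 -0.005 0 0.1 5 0; -0.0836 0.0195 -0.0099 0 0.1 10.1 0; -0.1254 0.0293 -0.0148 0 0.1 15.1 0; -0.1671 0.039 -0.0197 0 0.1 20.1 0
```

servo_tool(series="-0.034 -0.026 -0.005 0 0 5 0; -0.068 -0.052 -0.01 0 0 10 0; -0.102 -0.078 -0.015 0 0 15 0; -0.136 -0.104 -0.02 0 0 20 0; -0.17 -0.13 -0.025 0 0 25 0")

```text
clock: 0.65
position: [0.3083, 0.362, 0.2563]
ee_rot: [0.0, 0.379, 0.925, -0.0]
contact_force: [0.6, 0.7, -0.2]
width: 0.0856
gripper_force: 0.0
```

servo_tool(series="-0.042 -0.009 -0.005 0 0 5 0; -0.084 -0.018 -0.01 0 0 10 0; -0.126 -0.027 -0.015 0 0 15 0; -0.168 -0.036 -0.02 0 0 20 0; -0.21 -0.045 -0.025 0 0 25 0")

```text
clock: 1.15
position: [0.427, 0.1829, 0.2814]
ee_rot: [-0.0, 0.57, 0.821, 0.0]
contact_force: [1.1, 1.1, 0.5]
width: 0.0851
gripper_force: 0.0
```

servo_tool(series="-0.042 0.01 -0.005 0 0 5 0; -0.084 0.02 -0.01 0 0 10 0; -0.125 0.029 -0.015 0 0 15 0; -0.167 0.039 -0.02 0 0 20 0; -0.167 0.039 -0.02 0 0 20 0")

```text
clock: 1.65
position: [0.5251, 0.0376, 0.3011]
ee_rot: [0.002, 0.705, 0.709, -0.0]
contact_force: [-0.6, 0.8, 0.3]
width: 0.0853
gripper_force: 0.0
```

```bash
python3 - <<'E'
from h import *
s=manip.get_state();print(s["clock"],s["position"],yaw(s["ee_rot"]),s["qpos"])
ci,im=snap("wrist","w1")
E
```

```text
1.65 [0.5251 0.0376 0.3011] 90.2800683461164 [-0.059   0.1688  1.4774 -0.0025  1.4931 -0.0637]
```

View pics/w1.png

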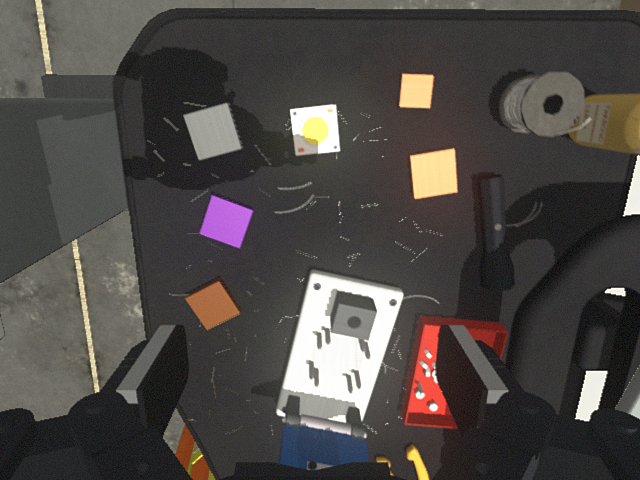

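The wrist view shows the grey heat sink at (213,132), the LED at (316,130), the spreader at (434,174) and the small copper look-alike at (416,91). The jig plate corners are near (311,270) and (403,288), with the post hole at (354,322). A red tray stands just right of the jig.

```bash
cat >> h.py <<'E'
def quad(im,seed,tol=18,box=40):
    """flood from seed; return ordered corner px of min-area quad"""
    m=np.zeros((im.shape[0]+2,im.shape[1]+2),np.uint8)
    cv2.floodFill(cv2.medianBlur(im,5),m,seed,255,(tol,)*3,(tol,)*3,4|cv2.FLOODFILL_MASK_ONLY|cv2.FLOODFILL_FIXED_RANGE|(255<<8))
    c=max(cv2.findContours(m[1:-1,1:-1],cv2.RETR_EXTERNAL,cv2.CHAIN_APPROX_NONE)[0],key=cv2.contourArea)
    return cv2.convexHull(c)[:,0].astype(float)
def square(ci,hull,z):
    P=np.array([onz(ci,u,z)[:2] for u in hull])
    (c,(w,h),_) = r = cv2.minAreaRect((P*1e4).astype(np.float32))
    B=cv2.boxPoints(r)/1e4; e=B[1]-B[0]; return np.array(c)/1e4,(w/1e4,h/1e4),np.degrees(np.arctan2(e[1],e[0]))%90
E
python3 - <<'E'
from h import *
ci,im=load("w1")
for n,sd,z,t in [("sink",(213,132),.013,25),("led",(300,118),.008,40),("spr",(434,174),.008,40),("plate",(305,350),.02,45)]:
    h=quad(im,sd,t); print(n,*square(ci,h,z),len(h))
    if n=="plate":
        print(cv2.approxPolyDP(h.astype(np.float32)[:,None],4,True)[:,0].tolist())
for uv in [(311,270),(403,288),(277,412)]: print(onz(ci,uv,.02))
print("hole",onz(ci,(354,322),.052))
p=onz(ci,(354,322),.052)
cv2.imwrite("pics/c1.png",cv2.resize(im[255:475,260:440],None,fx=3,fy=2.7,interpolation=cv2.INTER_CUBIC))
E
```

```text
sink [0.4291 0.0885] (0.043496932983398434, 0.04337976989746094) 14.994804 21
led [0.5285 0.0902] (0.044341531372070316, 0.04461395263671875) 6.3807297 18
spr [0.649 0.048] (0.043424252319335936, 0.04346285095214844) 9.768242 18
plate [ 0.5572 -0.1477] (0.1660068115234375, 0.10214910278320312) 77.19095 17
[[313.0, 274.0], [402.0, 294.0], [363.0, 416.0], [284.0, 387.0]]
[ 0.5255 -0.0523  0.02  ]
[ 0.6242 -0.0726  0.02  ]
[ 0.486 -0.234  0.02 ]
hole [ 0.5695 -0.0962  0.052 ]
```

View pics/c1.png

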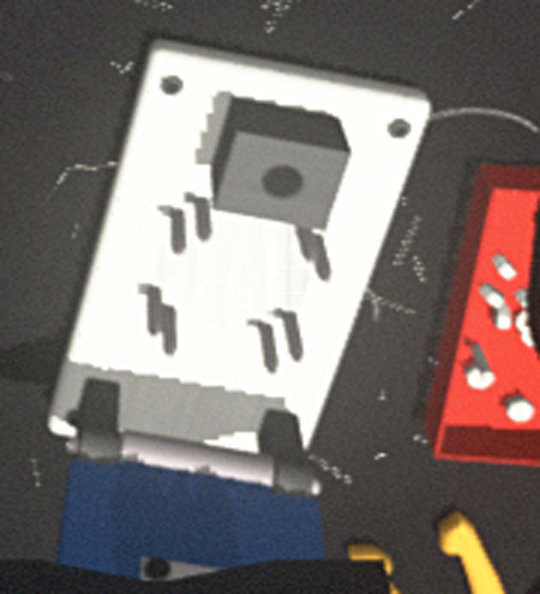

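Close-up: the jig plate with four dowel pairs around the nest and the post hole at crop (283,180), which is about px (354,322). The lid is open, leaning back past the hinge. Next I hover over the sink for a second view.

```bash
python3 - <<'E'
from h import *
plan([(0.429,0.0885,0.10,105)],0.25)
E
```

```text
0.0082 -0.0156 0.0335 0 0 -2.4 0.25; 0.0164 -0.0312 0.0669 0 0 -4.9 0.25; 0.0246 -0.0468 0.1004 0 0 -7.3 0.25; 0.0329 -0.0624 0.1339 0 0 -9.7 0.25; 0.0411 -0.078 0.1673 0 0 -12.1 0.25
0.0113 -0.0136 0.0335 0 0 -2.5 0.25
```

servo_tool(series="0.01 -0.019 0.04 0 0 -3 0.25; 0.02 -0.038 0.08 0 0 -6 0.25; 0.03 -0.057 0.12 0 0 -9 0.25; 0.041 -0.076 0.16 0 0 -12 0.25; 0.05 -0.095 0.2 0 0 -14.7 0.25")

```text
clock: 2.2
position: [0.4243, 0.0924, 0.1001]
ee_rot: [-0.0, 0.605, 0.796, 0.0]
contact_force: [0.7, 1.0, -1.0]
width: 0.0639
gripper_force: 0.0
```

```bash
cat >> h.py <<'E'
def measure(seed3,tol,name,ref,refseed,z):
    """seed3: rough world point; refine centre by two views"""
    ci,im=snap("wrist",name); s=manip.get_state(); print(s["clock"],s["position"],yaw(s["ee_rot"]),s["width"])
    u=proj(ci,seed3)[0]; h=quad(im,tuple(int(v) for v in u),tol)
    ca,ia=load(ref); ha=quad(ia,refseed,tol)
    def cen(c,hh): return proj(c,np.r_[square(c,hh,z)[0],z])[0]
    print("px",u,"tri",tri([(ci,cen(ci,h)),(ca,cen(ca,ha))])); print("z",z,square(ci,h,z)); return ci,im
E
python3 - <<'E'
from h import *
measure([.4291,.0885,.013],25,"w2","w1",(213,132),.013)
E
```

```text
2.25 [0.4135 0.0929 0.0938] 105.63918511760893 0.06406279065952973
px [318.0652 259.0729] tri (array([0.43 , 0.088, 0.021]), np.float64(0.0013094356973697141))
z 0.013 (array([0.4301, 0.084 ]), (0.04538555603027344, 0.03561698913574219), np.float32(15.16909))
```

servo_tool(series="0 0 0 0 0 0 0.25; 0 0 0 0 0 0 0.25")

```text
clock: 2.45
position: [0.428, 0.0915, 0.1026]
ee_rot: [0.001, 0.606, 0.795, 0.001]
contact_force: [-0.2, -0.6, 0.4]
width: 0.0641
gripper_force: 0.0
```

```bash
python3 - <<'E'
from h import *
s=manip.get_state(); print(s["position"],yaw(s["ee_rot"]))
ci,im=measure([.4291,.0885,.013],40,"w3","w1",(213,132),.013)
E
```

```text
[0.428  0.0915 0.1026] 105.3885764751708
2.5 [0.4291 0.0913 0.1032] 105.36167686759075 0.0641837912522288
px [311.6864 254.2355] tri (array([0.4313, 0.0885, 0.0273]), np.float64(0.0013060394806334065))
z 0.013 (array([0.4321, 0.0821]), (0.04433675842285156, 0.03221361694335938), np.float32(15.364868))
```

View pics/w3.png

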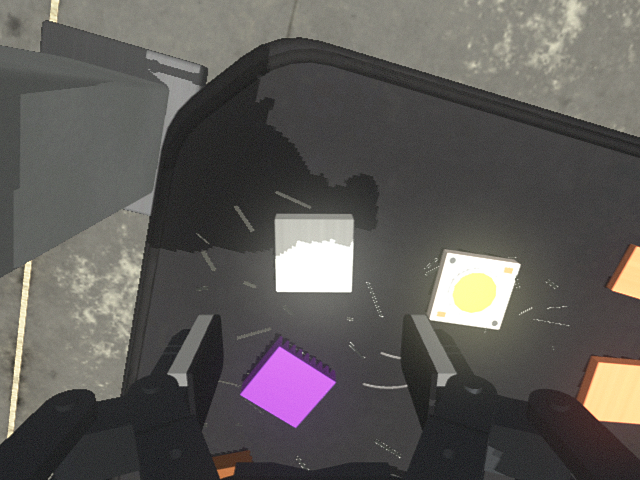

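The sink is half in shadow. Its top face corners are about (275,221), (354,221), (353,292) and (276,292), with the fin side above it at rows 213–221. The LED is at (475,292).

```bash
python3 - <<'E'
from h import *
ci,im=load("w3"); ca,ia=load("w1")
g=im.max(2).astype(int); print("col",g[205:300:1,300].tolist()); print("row",g[240,265:285].tolist(),g[240,345:365].tolist())
print(tri([(ci,(314.5,256.5)),(ca,(213,131.5))]), onz(ci,(314.5,256.5),.013),onz(ca,(213,131.5),.013))
h=quad(im,(450,265),50);print("led",square(ci,h,.008)); ha=quad(ia,(300,118),40)
P=lambda c,hh:proj(c,np.r_[square(c,hh,.008)[0],.008])[0]
print(tri([(ci,P(ci,h)),(ca,P(ca,ha))]))
E
```

```text
col [67, 59, 62, 64, 68, 61, 70, 67, 87, 146, 149, 143, 145, 144, 181, 195, 198, 199, 198, 199, 198, 197, 199, 198, 201, 198, 199, 200, 201, 203, 201, 200, 205, 200, 200, 202, 251, 255, 255, 255, 255, 255, 255, 255, 255, 255, 255, 255, 255, 255, 255, 255, 255, 255, 255, 255, 255, 255, 255, 255, 255, 255, 255, 255, 255, 255, 255, 255, 255, 255, 255, 255, 255, 255, 255, 255, 255, 255, 255, 255, 255, 255, 255, 255, 255, 255, 255, 141, 102, 111, 107, 111, 105, 104, 112]
row [64, 72, 76, 73, 74, 72, 74, 73, 70, 92, 163, 196, 196, 197, 194, 195, 198, 195, 198, 200] [202, 203, 204, 206, 203, 200, 206, 209, 144, 101, 96, 95, 95, 95, 94, 99, 94, 94, 92, 93]
(array([0.4306, 0.0889, 0.0169]), np.float64(3.883384950805271e-06)) [0.431  0.0876 0.013 ] [0.4298 0.0887 0.013 ]
led (array([0.5303, 0.0895]), (0.04473797912597656, 0.0444609130859375), np.float32(6.4965515))
(array([0.5285, 0.0905, 0.0114]), np.float64(0.00010249784160821754))
```

servo_tool(series="-0.001 0.001 0.02 0 0 0 0.3; -0.002 0.001 0.045 0 0 0 0.3; -0.002 0.001 0.065 0 0 0 0.3; -0.002 0.001 0.07 0 0 0 0.3; -0.002 0.001 0.07 0 0 0 0.3")

```text
clock: 3.0
position: [0.4295, 0.0892, 0.032]
ee_rot: [0.001, 0.607, 0.795, 0.001]
contact_force: [-0.3, 0.7, 0.5]
width: 0.0597
gripper_force: 0.0
```

```bash
python3 - <<'E'
from h import *
for i in range(2):
    s=manip.get_state(); print(s["clock"],s["position"],yaw(s["ee_rot"]),s["qd"]); ci,im=snap("wrist",f"w4{i}")
s=manip.get_state(); d=rot(s["ee_rot"]).inv().apply(np.array([.4308,.0885,.004])-s["position"]); print(s["position"],d)
E
```

```text
3.0 [0.4295 0.0892 0.032 ] 105.31331981101741 [ 0.0012 -0.019  -0.0102  0.0006  0.0057 -0.0003]
3.05 [0.4298 0.0893 0.0324] 105.31933787663702 [ 0.0027 -0.0123  0.0007  0.001  -0.0034  0.0002]
[0.4298 0.0893 0.0326] [-0.001   0.0007  0.0286]
```

servo_tool(series="-0.001 0.001 0.012 0 0 0 0.3; -0.001 0.001 0.024 0 0 0 0.3; -0.001 0.001 0.0285 0 0 0 0.3; -0.001 0.001 0.0285 0 0 0 0.3")

```text
clock: 3.5
position: [0.4295, 0.0886, 0.0032]
ee_rot: [0.0, 0.606, 0.795, 0.0]
contact_force: [0.3, -0.4, -0.5]
width: 0.0601
gripper_force: 0.0
```

servo_tool(series="0 0 0 0 0 0 0.6; 0 0 0 0 0 0 0.7; 0 0 0 0 0 0 0.7; 0 0 0 0 0 0 0.7", squeeze=40)

```text
clock: 3.9
position: [0.4299, 0.0887, 0.0038]
ee_rot: [0.001, 0.606, 0.795, 0.001]
contact_force: [-0.4, -0.7, 5.9]
width: 0.0427
gripper_force: 41.0
```

```bash
python3 - <<'E'
from h import *
s=manip.get_state(); print(s["clock"],s["position"],yaw(s["ee_rot"]),s["width"],s["gripper_force"],s["contact_force"])
p=s["position"]
plan([(p[0],p[1],.11,105.2),(.566,-.1107,.16,77.7),(.566,-.1107,.16,77.7,1)],0.7,v=.04)
E
```

```text
3.9 [0.4299 0.0887 0.0038] 105.3519552681351 0.042667822019138685 41.04342341423035 [-0.4352 -0.7144  5.8869]
0 0.0001 -0.0354 0 0 0.1 0.7; 0 0.0001 -0.0708 0.1 0 0.1 0.7; 0 0.0002 -0.1062 0.1 0 0.2 0.7; -0.0327 0.0114 -0.1133 0.1 0 4.1 0.7; -0.0653 0.0226 -0.1204 0.1 0 8 0.7
-0.0307 0.0157 -0.0072 0 0 3.9 0.7; -0.0614 0.0313 -0.0143 0 0 7.9 0.7; -0.0922 0.0469 -0.0214 0 0 11.8 0.7; -0.1229 0.0626 -0.0286 0 0 15.7 0.7; -0.1536 0.0782 -0.0357 0 0 19.7 0.7
0 0 0 0 0 0 0.7
```

```bash
python3 - <<'E'
from h import *
s=manip.get_state();p=s["position"]
plan([(p[0],p[1],.08,105.4,2),(.557,-.153,.165,77.7,9),(.557,-.153,.165,77.7,4)],0.7,v=.04)
E
```

```text
0 0.0001 -0.0381 0.1 0 0 0.7; 0 0.0002 -0.0762 0.1 0 0 0.7; -0.0297 0.0067 -0.0856 0.1 0 3 0.7; -0.0593 0.0132 -0.0951 0.1 0 6.1 0.7; -0.0889 0.0197 -0.1045 0.1 0 9.2 0.7
-0.0282 0.0112 -0.0094 0 0 3.1 0.7; -0.0565 0.0223 -0.0189 0 0 6.1 0.7; -0.0847 0.0335 -0.0283 0 0 9.2 0.7; -0.1129 0.0447 -0.0377 0 0 12.3 0.7; -0.1411 0.0558 -0.0472 0 0 15.4 0.7
-0.0242 0.0183 -0.0094 0 0 3.1 0.7; -0.0242 0.0183 -0.0094 0 0 3.1 0.7; -0.0242 0.0183 -0.0094 0 0 3.1 0.7; -0.0242 0.0183 -0.0094 0 0 3.1 0.7; -0.0242 0.0183 -0.0094 0 0 3.1 0.7
```

servo_tool(series="0 0 -0.038 0 0 0 0.7; 0 0 -0.076 0 0 0 0.7; -0.03 0.007 -0.086 0 0 3 0.7; -0.06 0.013 -0.095 0 0 6 0.7; -0.09 0.02 -0.105 0 0 9.2 0.7")

```text
clock: 4.4
position: [0.4725, 0.0064, 0.1088]
ee_rot: [0.0, 0.669, 0.744, 0.0]
contact_force: [1.8, 0.3, -1.7]
width: 0.0423
gripper_force: 41.7
```

servo_tool(series="-0.028 0.011 -0.009 0 0 3 0.7; -0.056 0.022 -0.019 0 0 6 0.7; -0.085 0.033 -0.028 0 0 9.2 0.7; -0.113 0.045 -0.038 0 0 12.3 0.7; -0.14 0.056 -0.047 0 0 15.4 0.7")

```text
clock: 4.9
position: [0.5433, -0.1273, 0.1554]
ee_rot: [0.0, 0.763, 0.647, 0.0]
contact_force: [0.8, 0.2, -0.7]
width: 0.0425
gripper_force: 41.7
```

servo_tool(series="-0.015 0.011 -0.006 0 0 2 0.7; -0.024 0.018 -0.009 0 0 3 0.7; -0.024 0.018 -0.009 0 0 3 0.7; -0.024 0.018 -0.009 0 0 3 0.7")

```text
clock: 5.3
position: [0.5559, -0.1518, 0.1633]
ee_rot: [-0.001, 0.778, 0.628, -0.0]
contact_force: [-0.4, 0.8, -0.3]
width: 0.0427
gripper_force: 41.7
```

```bash
python3 - <<'E'
from h import *
ci,im=snap("wrist","w5")
s=manip.get_state(); print(s["clock"],s["position"],yaw(s["ee_rot"]),s["width"])
cv2.imwrite("pics/c5.png",cv2.resize(im[100:400,190:450],None,fx=2,fy=2,interpolation=cv2.INTER_CUBIC))
print(proj(ci,[[.5571,-.1529,.02],[.5695,-.0962,.052]]))
E
```

```text
5.35 [ 0.5557 -0.1515  0.1632] 77.7912523864355 0.04246391011977025
[[314.1776 225.0738]
 [314.8803 143.27  ]]
```

View pics/c5.png

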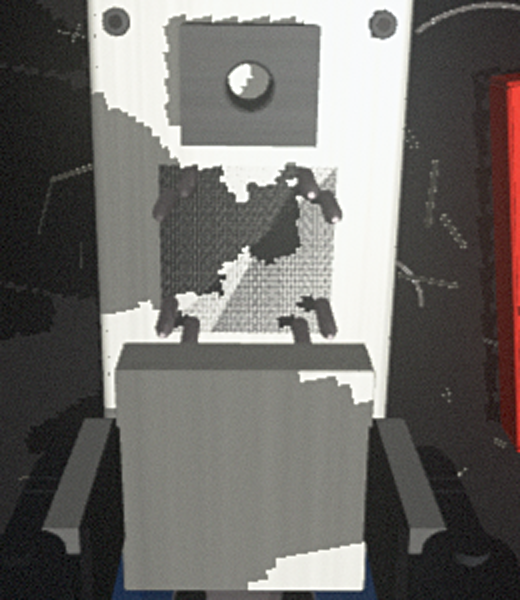

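The crop (2x, offset 190,100) shows the post hole at crop (249.5,86), the nest pattern square centred at (247.5,248.5), and the held sink's top face at corners (118,370), (373,370), (365,590), (124,590). The sink is square to the jig.

```bash
python3 - <<'E'
from h import *
ci,im=load("w5"); s=manip.get_state(); Rt=rot(s["ee_rot"])
f=lambda u,v:(190+u/2,100+v/2)
zt=s["position"][2]-.0038+.013
C=np.array([onz(ci,f(*u),zt) for u in [(118,370),(373,370),(365,590),(124,590)]]); print(C.mean(0), np.linalg.norm(np.diff(C,axis=0),axis=1))
print("part in tool",Rt.inv().apply(C.mean(0)-s["position"]))
N=[onz(ci,f(*u),.02) for u in [(158,165),(337,165),(337,332),(158,332)]]; N=np.array(N); print("nest",N.mean(0),np.linalg.norm(np.diff(N,axis=0),axis=1))
H=onz(ci,f(249.5,86),.052); print("hole",H)
L=[onz(ci,f(*u),.02) for u in [(89,10),(105,400),(410,10),(388,400)]]
for a,b in [(0,1),(2,3)]:
    d=L[b]-L[a]; print("yaw",np.degrees(np.arctan2(d[1],d[0])))
ax=np.array([np.cos(np.radians(-102.3)),np.sin(np.radians(-102.3)),0]); print("nest from hole",H+.058*ax)
print("delta tool",Rt.inv().apply(N.mean(0)-C.mean(0)))
E
```

```text
[ 0.5558 -0.1531  0.1724] [0.0433 0.0444 0.0448]
part in tool [-0.0016  0.0004 -0.0092]
nest [ 0.5567 -0.1532  0.02  ] [0.0598 0.0598 0.0637]
hole [ 0.5695 -0.096   0.052 ]
yaw -102.88573730379814
yaw -102.13420533888788
nest from hole [ 0.5571 -0.1527  0.052 ]
delta tool [0.     0.0013 0.1524]
```

servo_tool(series="0 0.001 0.035 0 0 0.2 0.7; 0 0.001 0.07 0 0 0.2 0.7; 0 0.001 0.095 0 0 0.2 0.7; 0 0.001 0.1 0 0 0.2 0.7; 0 0.001 0.1 0 0 0.2 0.7")

```text
clock: 5.85
position: [0.5569, -0.1518, 0.0631]
ee_rot: [-0.001, 0.779, 0.627, -0.0]
contact_force: [-0.5, 0.2, -0.7]
width: 0.0428
gripper_force: 41.6
```

```bash
python3 - <<'E'
from h import *
s=manip.get_state(); Rt=rot(s["ee_rot"]); print(s["position"],yaw(s["ee_rot"]),s["contact_force"])
t=down(77.5).apply([-.0016,.0004,0]); tgt=np.r_[[.5569,-.153]-t[:2],.0238]; print(tgt,Rt.inv().apply(tgt-s["position"]))
E
```

```text
[ 0.5569 -0.1518  0.0631] 77.59983866038813 [-0.5377  0.2385 -0.6935]
[ 0.5569 -0.1514  0.0238] [ 0.0004 -0.0001  0.0393]
```

servo_tool(series="0 0 0.012 0 0 0 0.7; 0 0 0.024 0 0 0 0.7; 0 0 0.034 0 0 0 0.7; 0 0 0.0385 0 0 0 0.7; 0 0 0.0395 0 0 0 0.7")

```text
clock: 6.35
position: [0.5578, -0.1529, 0.0238]
ee_rot: [-0.0, 0.78, 0.626, -0.0]
contact_force: [-1.2, 0.9, 2.4]
width: 0.0427
gripper_force: 42.0
```

servo_tool(series="0 0 0 0 0 0 0.7; 0 0 0 0 0 0 0.7")

```text
clock: 6.55
position: [0.5579, -0.153, 0.0244]
ee_rot: [0.0, 0.78, 0.626, 0.0]
contact_force: [-0.7, 0.7, -0.7]
width: 0.0426
gripper_force: 41.6
```

servo_tool(series="0 0 0 0 0 0 0.35; 0 0 0 0 0 0 0.35; 0 0 0 0 0 0 0.35; 0 0 0 0 0 0 0.35")

```text
clock: 6.95
position: [0.558, -0.153, 0.0245]
ee_rot: [0.0, 0.78, 0.626, 0.0]
contact_force: [-0.6, 0.1, -0.5]
width: 0.0554
gripper_force: 0.0
```

```bash
python3 - <<'E'
from h import *
s=manip.get_state();p=s["position"]; print(p,s["width"],s["contact_force"])
ci,im=snap("wrist","w6")
plan([(p[0],p[1],.10,77.6,2),(.649,.048,.13,99.8,6),(.649,.048,.11,99.8,2)],0.35)
E
```

```text
[ 0.558  -0.153   0.0245] 0.05544632918846681 [-0.6048  0.1421 -0.4948]
0 0.0001 -0.0378 0 0 0 0.35; 0 0.0001 -0.0756 0 0 -0.1 0.35; 0.036 0.0077 -0.0805 0 0 -3.8 0.35; 0.072 0.0153 -0.0855 0 0 -7.5 0.35; 0.1079 0.0228 -0.0905 0 0 -11.2 0.35
0.0339 0.0145 -0.005 0 0 -3.7 0.35; 0.0677 0.0289 -0.01 0 0 -7.4 0.35; 0.1015 0.0433 -0.015 0 0 -11.1 0.35; 0.1015 0.0433 -0.005 0 0 -11.1 0.35; 0.1015 0.0433 0.005 0 0 -11.1 0.35
```

servo_tool(series="0 0 -0.038 0 0 0 0.35; 0 0 -0.076 0 0 0 0.35; 0.036 0.008 -0.08 0 0 -3.8 0.35; 0.072 0.015 -0.085 0 0 -7.5 0.35; 0.108 0.023 -0.09 0 0 -11.2 0.35")

```text
clock: 7.5
position: [0.6039, -0.0516, 0.1151]
ee_rot: [0.0, 0.714, 0.7, 0.0]
contact_force: [-0.4, -0.8, -0.8]
width: 0.0556
gripper_force: 0.0
```

servo_tool(series="0.034 0.014 -0.003 0 0 -3.7 0.35; 0.068 0.029 -0.003 0 0 -7.4 0.35; 0.095 0.04 -0.001 0 0 -11.1 0.35; 0.1015 0.043 0 0 0 -11.1 0.35; 0.1015 0.043 0 0 0 -11.1 0.35")

```text
clock: 8.0
position: [0.6487, 0.049, 0.1138]
ee_rot: [-0.0, 0.643, 0.766, -0.0]
contact_force: [0.6, -0.5, 0.1]
width: 0.0559
gripper_force: 0.0
```

servo_tool(series="0 0 0 0 0 0 0.33; 0 0 0 0 0 0 0.33")

```text
clock: 8.2
position: [0.6482, 0.0467, 0.1143]
ee_rot: [-0.0, 0.644, 0.765, -0.0]
contact_force: [0.0, -0.3, 0.3]
width: 0.0574
gripper_force: 0.0
```

```bash
python3 - <<'E'
from h import *
measure([.649,.048,.008],45,"w7","w1",(434,174),.008)
E
```

```text
8.25 [0.6483 0.0468 0.1144] 99.7436522564375 0.05745352277312736
px [313.5487 238.34  ] tri (array([0.6475, 0.0476, 0.0215]), np.float64(0.0034053887141022453))
z 0.008 (array([0.6505, 0.0401]), (0.04377229309082031, 0.027903643798828124), np.float32(9.818413))
```

```bash
cat >> h.py <<'E'
def blob(im,px,thr=140,ch=2):
    _,lab=cv2.connectedComponents((cv2.medianBlur(im,3)[:,:,ch]>thr).astype(np.uint8)); m=(lab==lab[int(px[1]),int(px[0])]).astype(np.uint8)
    c=max(cv2.findContours(m,cv2.RETR_EXTERNAL,cv2.CHAIN_APPROX_NONE)[0],key=cv2.contourArea); return cv2.convexHull(c)[:,0].astype(float)
E
python3 - <<'E'
from h import *
ci,im=load("w7"); x=im[:,:,2].astype(int)
print("col",x[190:290:2,313].tolist()); print("row",x[235,265:360:2].tolist())
h=blob(im,(313,238)); print(h.min(0),h.max(0),square(ci,h,.008)); 
E
```

```text
col [61, 66, 62, 68, 59, 66, 146, 171, 205, 204, 202, 206, 201, 204, 205, 206, 204, 206, 209, 207, 201, 208, 198, 255, 255, 255, 255, 255, 255, 255, 255, 255, 255, 255, 255, 255, 255, 255, 255, 255, 255, 255, 143, 102, 106, 102, 100, 100, 98, 102]
row [70, 68, 69, 73, 77, 76, 91, 209, 205, 199, 201, 199, 198, 255, 224, 224, 224, 199, 255, 255, 255, 255, 255, 251, 223, 255, 255, 255, 255, 255, 244, 204, 209, 223, 227, 226, 219, 255, 255, 255, 255, 255, 255, 132, 91, 90, 85, 91]
[277. 202.] [351. 274.] (array([0.6493, 0.0476]), (0.044819534301757814, 0.04586702575683594), np.float32(9.813019))
```

servo_tool(series="0 0.001 0.035 0 0 0 0.33; 0 0.001 0.07 0 0 0 0.33; 0 0.001 0.095 0 0 0 0.33; 0 0.001 0.105 0 0 0 0.33; 0 0.001 0.11 0 0 0 0.33")

```text
clock: 8.75
position: [0.6492, 0.0475, 0.0035]
ee_rot: [-0.001, 0.644, 0.765, -0.0]
contact_force: [0.6, 0.2, 1.1]
width: 0.0566
gripper_force: 0.0
```

servo_tool(series="0 0 0 0 0 0 0.33; 0 0 0 0 0 0 0.6; 0 0 0 0 0 0 0.7; 0 0 0 0 0 0 0.7; 0 0 0 0 0 0 0.7")

```text
clock: 9.25
position: [0.6502, 0.048, 0.0079]
ee_rot: [0.001, 0.644, 0.765, 0.0]
contact_force: [-3.6, -0.9, 11.2]
width: 0.0257
gripper_force: 5.5
```

```bash
python3 - <<'E'
from h import *
s=manip.get_state();p=s["position"]; print(p,yaw(s["ee_rot"]),s["width"],s["gripper_force"])
plan([(p[0],p[1],.09,99.8,2),(.5577,-.1525,.165,77.5,7)],0.7)
E
```

```text
[0.6502 0.048  0.0079] 99.87506927566746 0.025709312097818272 5.471709874109365
0 0.0001 -0.041 0.1 0 0 0.7; -0.0001 0.0002 -0.0821 0.1 0.1 0.1 0.7; -0.0261 -0.0177 -0.0928 0.1 0.1 3.3 0.7; -0.052 -0.0356 -0.1035 0.1 0.1 6.4 0.7; -0.078 -0.0535 -0.1143 0.1 0.1 9.6 0.7
-0.0286 -0.0134 -0.0107 0 0 3.2 0.7; -0.0571 -0.0267 -0.0214 0 0 6.4 0.7; -0.0857 -0.0401 -0.0322 0 0 9.6 0.7; -0.1143 -0.0534 -0.0429 0 0 12.8 0.7
```

The fingers slid over the top of the plate because the tips sit a few mm behind the TCP at this opening. I'll lift, look again and grip lower.

servo_tool(series="0 0 -0.005 0 0 0 0.5; 0 0 -0.04 0 0 0 0.33; 0 0 -0.08 0 0 0 0.33; 0 0 -0.1 0 0 0 0.33; 0 0 -0.1 0 0 0 0.33")

```text
clock: 9.75
position: [0.653, 0.0483, 0.1095]
ee_rot: [0.004, 0.644, 0.765, 0.003]
contact_force: [0.5, 0.3, -0.1]
width: 0.0571
gripper_force: 0.0
```

servo_tool(series="0 0 0 0 0 0 0.33; 0 0 0 0 0 0 0.33")

```text
clock: 9.95
position: [0.6487, 0.0484, 0.1031]
ee_rot: [-0.001, 0.644, 0.765, -0.001]
contact_force: [0.1, -1.2, 0.6]
width: 0.0574
gripper_force: 0.0
```

```bash
python3 - <<'E'
from h import *
ci,im=snap("wrist","w8"); s=manip.get_state();p=s["position"]; print(p,yaw(s["ee_rot"]),s["width"],s["contact_force"])
u=proj(ci,[.649,.047,.008])[0]; h=blob(im,u); print(u,h.min(0),h.max(0),square(ci,h,.008)); x=im[:,:,2]; print(x[190:220,int(u[0])].tolist())
E
```

```text
[0.6486 0.0484 0.1028] 99.84651989363144 0.05699205058375305 [-0.9137 -0.6537  0.0912]
[312.2382 248.3565] [276. 209.] [353. 283.] (array([0.6498, 0.048 ]), (0.04528742370605469, 0.045576461791992186), np.float32(9.933403))
[79, 74, 72, 76, 79, 75, 81, 80, 80, 79, 77, 83, 80, 89, 86, 81, 90, 79, 109, 179, 186, 190, 240, 241, 236, 237, 239, 241, 239, 238]
```

servo_tool(series="-0.001 0.001 0.035 0 0 0 0.33; -0.001 0.001 0.07 0 0 0 0.33; -0.001 0.001 0.095 0 0 0 0.33; -0.001 0.001 0.105 0 0 0 0.33; -0.001 0.001 0.105 0 0 0 0.33")

```text
clock: 10.5
position: [0.6495, 0.0475, -0.0023]
ee_rot: [-0.002, 0.644, 0.765, -0.001]
contact_force: [-0.5, -0.0, 0.1]
width: 0.0571
gripper_force: 0.0
```

servo_tool(series="0 0 0 0 0 0 0.33; 0 0 0 0 0 0 0.45; 0 0 0 0 0 0 0.55; 0 0 0 0 0 0 0.55")

```text
clock: 10.9
position: [0.6516, 0.0475, 0.0]
ee_rot: [0.001, 0.644, 0.765, 0.001]
contact_force: [0.3, -0.2, 2.2]
width: 0.0424
gripper_force: 41.0
```

```bash
python3 - <<'E'
from h import *
s=manip.get_state();p=s["position"]; print(p,yaw(s["ee_rot"]),s["width"],s["gripper_force"])
plan([(p[0],p[1],.09,99.8,2),(.5577,-.1525,.165,77.5,7)],0.6)
E
```

```text
[0.6516 0.0475 0.    ] 99.84762354231775 0.042408317652036426 40.98167359828949
0 0.0001 -0.045 0.1 0 0 0.6; 0 0.0002 -0.09 0.1 0 0 0.6; -0.0259 -0.0179 -0.1007 0.1 0 3.2 0.6; -0.0517 -0.036 -0.1114 0.1 0 6.4 0.6; -0.0776 -0.0541 -0.1222 0.1 0 9.6 0.6
-0.0285 -0.0135 -0.0107 0 0 3.2 0.6; -0.057 -0.0271 -0.0214 0 0 6.4 0.6; -0.0855 -0.0406 -0.0321 0 0 9.6 0.6; -0.1141 -0.0541 -0.0428 0 0 12.7 0.6
```

servo_tool(series="0 0 -0.04 0 0 0 0.7; 0 0 -0.085 0 0 0 0.7; -0.026 -0.018 -0.096 0 0 3.2 0.7; -0.052 -0.036 -0.107 0 0 6.4 0.7; -0.078 -0.054 -0.118 0 0 9.6 0.7")

```text
clock: 11.4
position: [0.6103, -0.0391, 0.1179]
ee_rot: [0.0, 0.706, 0.708, 0.0]
contact_force: [-0.4, 0.4, -1.7]
width: 0.0425
gripper_force: 41.5
```

servo_tool(series="-0.029 -0.014 -0.011 0 0 3.2 0.7; -0.057 -0.027 -0.021 0 0 6.4 0.7; -0.086 -0.041 -0.032 0 0 9.6 0.7; -0.106 -0.05 -0.04 0 0 12 0.7; -0.114 -0.054 -0.043 0 0 12.7 0.7")

```text
clock: 11.9
position: [0.5569, -0.1547, 0.1611]
ee_rot: [0.001, 0.78, 0.625, 0.0]
contact_force: [0.6, 0.1, -0.4]
width: 0.0424
gripper_force: 41.5
```

servo_tool(series="0 0 0 0 0 0 0.7; 0 0 0 0 0 0 0.7; 0 0 0 0 0 0 0.7")

```text
clock: 12.2
position: [0.5576, -0.1515, 0.1596]
ee_rot: [-0.001, 0.779, 0.627, 0.0]
contact_force: [0.7, 0.5, -0.8]
width: 0.0424
gripper_force: 41.5
```

```bash
python3 - <<'E'
from h import *
ci,im=snap("wrist","w9")
s=manip.get_state(); print(s["clock"],s["position"],yaw(s["ee_rot"]),s["width"])
cv2.imwrite("pics/c9.png",cv2.resize(im[100:400,190:450],None,fx=2,fy=2,interpolation=cv2.INTER_CUBIC))
print((proj(ci,[[.5569,-.153,.02],[.5695,-.096,.052]])-[190,100])*2)
E
```

```text
12.25 [ 0.5577 -0.1516  0.1597] 77.63958324890501 0.0424818063071947
[[242.852  255.1365]
 [243.2525  89.1642]]
```

View pics/c9.png

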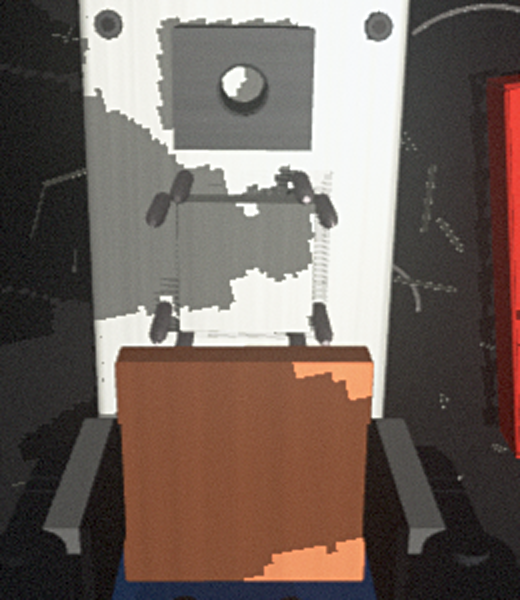

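The sink is seated square between the dowels, with its top at crop (246,265). The held copper plate's top corners are (119,361), (372,361), (364,580) and (125,580).

```bash
python3 - <<'E'
from h import *
ci,im=load("w9"); s=manip.get_state(); Rt=rot(s["ee_rot"])
f=lambda u,v:(190+u/2,100+v/2)
zt=s["position"][2]+.008
C=np.array([onz(ci,f(*u),zt) for u in [(119,361),(372,361),(364,580),(125,580)]]).mean(0)
print("part in tool",Rt.inv().apply(C-s["position"]))
S=np.array([onz(ci,f(*u),.033) for u in [(178,200),(315,200),(315,331),(178,331)]]);print(S.mean(0),np.linalg.norm(np.diff(S,axis=0),axis=1),"hole",onz(ci,f(244,90),.052))
print(Rt.inv().apply(S.mean(0)-C))
for t in [np.r_[.5569,-.153,.033]]: print(Rt.inv().apply(t-C))
E
```

```text
part in tool [-0.      0.0001 -0.008 ]
[ 0.558  -0.1536  0.033 ] [0.0437 0.0447 0.0459] hole [ 0.5697 -0.0963  0.052 ]
[-0.002   0.0008  0.1347]
[-0.0016 -0.0004  0.1347]
```

servo_tool(series="-0.001 0 0.035 0 0 0 0.7; -0.002 0 0.07 0 0 0 0.7; -0.002 0 0.09 0 0 0 0.7; -0.002 0 0.093 0 0 0 0.7; -0.002 0 0.093 0 0 0 0.7")

```text
clock: 12.75
position: [0.5572, -0.1541, 0.0668]
ee_rot: [-0.001, 0.779, 0.627, -0.0]
contact_force: [-0.4, -0.4, -1.0]
width: 0.0426
gripper_force: 41.5
```

```bash
python3 - <<'E'
from h import *
s=manip.get_state(); Rt=rot(s["ee_rot"]); print(s["position"],yaw(s["ee_rot"]),Rt.inv().apply(np.r_[.5574,-.1533,.033]-s["position"]))
E
```

```text
[ 0.5572 -0.1541  0.0668] 77.60467503526012 [0.0008 0.0001 0.0338]
```

servo_tool(series="0.0005 0 0.01 0 0 0 0.7; 0.0005 0 0.02 0 0 0 0.7; 0.0005 0 0.029 0 0 0 0.7; 0.0005 0 0.033 0 0 0 0.7; 0.0005 0 0.034 0 0 0 0.7")

```text
clock: 13.25
position: [0.5567, -0.1541, 0.033]
ee_rot: [-0.001, 0.78, 0.626, -0.0]
contact_force: [-2.4, 0.0, 2.8]
width: 0.0422
gripper_force: 42.0
```

servo_tool(series="0 0 0 0 0 0 0.7; 0 0 0 0 0 0 0.7")

```text
clock: 13.45
position: [0.5574, -0.1544, 0.0334]
ee_rot: [0.0, 0.78, 0.626, 0.0]
contact_force: [0.4, -0.3, -1.6]
width: 0.0424
gripper_force: 41.5
```

servo_tool(series="0 0 0.0005 0 0 0 0.35; 0 0 0.0005 0 0 0 0.35; 0 0 0.0005 0 0 0 0.35; 0 0 0.0005 0 0 0 0.35")

```text
clock: 13.85
position: [0.5574, -0.1544, 0.033]
ee_rot: [0.0, 0.78, 0.626, 0.0]
contact_force: [-0.4, -0.4, -0.4]
width: 0.0554
gripper_force: 0.0
```

```bash
python3 - <<'E'
from h import *
s=manip.get_state();p=s["position"]; print(p,s["width"],s["contact_force"])
plan([(p[0],p[1],.105,77.6,2),(.5295,.090,.105,96.4,7)],0.35)
E
```

```text
[ 0.5574 -0.1544  0.033 ] 0.05543405592262583 [-0.392  -0.377  -0.4079]
0 0 -0.036 0 0 0 0.35; 0 0 -0.072 0 0 -0.1 0.35; 0.0332 -0.0114 -0.072 0 0 -2.7 0.35; 0.0665 -0.0228 -0.072 0 0 -5.4 0.35; 0.0997 -0.0342 -0.072 0 0 -8.1 0.35
0.0345 -0.0066 -0.0001 0 0 -2.7 0.35; 0.069 -0.0133 -0.0001 0 0 -5.4 0.35; 0.1035 -0.0199 -0.0001 0 0 -8.1 0.35; 0.138 -0.0265 -0.0001 0 0 -10.8 0.35
```

servo_tool(series="0 0 -0.036 0 0 0 0.35; 0 0 -0.072 0 0 0 0.35; 0.033 -0.011 -0.072 0 0 -2.7 0.35; 0.066 -0.023 -0.072 0 0 -5.4 0.35; 0.1 -0.034 -0.072 0 0 -8.1 0.35")

```text
clock: 14.35
position: [0.5455, -0.0485, 0.1053]
ee_rot: [0.0, 0.733, 0.68, 0.0]
contact_force: [0.5, 0.1, 0.2]
width: 0.0559
gripper_force: 0.0
```

servo_tool(series="0.034 -0.007 0 0 0 -2.7 0.35; 0.069 -0.013 0 0 0 -5.4 0.35; 0.104 -0.02 0 0 0 -8.1 0.35; 0.13 -0.025 0 0 0 -10.3 0.35; 0.138 -0.026 0 0 0 -10.8 0.35")

```text
clock: 14.85
position: [0.5294, 0.0927, 0.1049]
ee_rot: [-0.0, 0.665, 0.747, 0.0]
contact_force: [-0.3, -0.6, 0.3]
width: 0.0554
gripper_force: 0.0
```

servo_tool(series="0 0 0 0 0 0 0.33; 0 0 0 0 0 0 0.33; 0 0 0 0 0 0 0.33")

```text
clock: 15.15
position: [0.5304, 0.0891, 0.1048]
ee_rot: [0.0, 0.667, 0.745, -0.0]
contact_force: [-0.6, -0.5, 0.0]
width: 0.057
gripper_force: 0.0
```

```bash
python3 - <<'E'
from h import *
ci,im=snap("wrist","w10"); s=manip.get_state();p=s["position"]; print(p,yaw(s["ee_rot"]),s["width"],s["contact_force"])
u=proj(ci,[.5295,.09,.008])[0]; h=blob(im,u); print(u,h.min(0),h.max(0),square(ci,h,.008)); x=im[:,:,0]; print(x[195:230,int(u[0])].tolist())
c=square(ci,h,.008)[0]; print(rot(s["ee_rot"]).inv().apply(np.r_[c,-.002]-p))
E
```

```text
[0.5304 0.0891 0.1048] 96.34723362949966 0.05707254744349533 [-0.0145  0.2177  0.5099]
[310.432 243.343] [259. 204.] [388. 315.] (array([0.5386, 0.0793]), (0.07674447631835937, 0.07022888793945313), np.float32(7.286682))
[91, 97, 95, 90, 96, 92, 94, 89, 92, 110, 236, 233, 232, 255, 255, 254, 254, 254, 254, 254, 254, 254, 254, 254, 251, 253, 255, 255, 201, 146, 146, 152, 152, 152, 152]
[-0.0106  0.0071  0.1068]
```

```bash
python3 - <<'E'
from h import *
ci,im=load("w10"); s=manip.get_state();p=s["position"]
im2=cv2.morphologyEx(im,cv2.MORPH_OPEN,np.ones((9,9)))
h=blob(im2,(310,243),170); print(h.min(0),h.max(0)); h[:,1]=np.maximum(h[:,1],208)
c=square(ci,h,.008); print(c, rot(s["ee_rot"]).inv().apply(np.r_[c[0],-.002]-p))
E
```

```text
[272. 205.] [348. 280.]
(array([0.5293, 0.089 ]), (0.04565414123535156, 0.044525030517578126), np.float32(6.412277)) [ 0.     -0.0011  0.1068]
```

servo_tool(series="0 -0.001 0.035 0 0 0 0.33; 0 -0.001 0.07 0 0 0 0.33; 0 -0.001 0.095 0 0 0 0.33; 0 -0.001 0.106 0 0 0 0.33; 0 -0.001 0.107 0 0 0 0.33")

```text
clock: 15.7
position: [0.5288, 0.0894, -0.0032]
ee_rot: [-0.001, 0.667, 0.745, -0.001]
contact_force: [0.4, 0.1, 0.7]
width: 0.0575
gripper_force: 0.0
```

servo_tool(series="0 0 0 0 0 0 0.33; 0 0 0 0 0 0 0.45; 0 0 0 0 0 0 0.55; 0 0 0 0 0 0 0.55")

```text
clock: 16.1
position: [0.5304, 0.0902, -0.0007]
ee_rot: [0.001, 0.666, 0.746, 0.001]
contact_force: [-0.1, -0.3, 6.5]
width: 0.0429
gripper_force: 41.2
```

```bash
python3 - <<'E'
from h import *
s=manip.get_state();p=s["position"]; print(p,yaw(s["ee_rot"]),s["width"],s["gripper_force"])
plan([(p[0],p[1],.085,96.4,2),(.5571,-.1537,.16,77.5,7)],0.7)
E
```

```text
[ 0.5304  0.0902 -0.0007] 96.45374785728508 0.04292592933716621 41.219587326049805
0 0.0001 -0.0428 0.1 0 0 0.7; 0 0.0003 -0.0857 0.2 0 0.1 0.7; -0.0351 0.0002 -0.0964 0.2 0 2.8 0.7; -0.0701 0.0001 -0.1071 0.2 0 5.5 0.7; -0.1052 0 -0.1178 0.2 0 8.2 0.7
-0.0347 0.0049 -0.0107 0 0 2.7 0.7; -0.0694 0.0097 -0.0214 0 0 5.4 0.7; -0.1041 0.0146 -0.0321 0 0 8.1 0.7; -0.1388 0.0195 -0.0428 0 0 10.8 0.7
```

servo_tool(series="0 0 -0.04 0 0 0 0.7; 0 0 -0.085 0 0 0 0.7; -0.035 0 -0.096 0 0 2.8 0.7; -0.07 0 -0.107 0 0 5.5 0.7; -0.105 0 -0.118 0 0 8.2 0.7")

```text
clock: 16.6
position: [0.541, -0.0149, 0.1171]
ee_rot: [0.001, 0.718, 0.696, 0.001]
contact_force: [0.4, 0.2, -0.8]
width: 0.0426
gripper_force: 41.1
```

servo_tool(series="-0.035 0.005 -0.011 0 0 2.7 0.7; -0.07 0.01 -0.021 0 0 5.4 0.7; -0.104 0.015 -0.032 0 0 8.1 0.7; -0.13 0.018 -0.04 0 0 10.2 0.7; -0.139 0.019 -0.043 0 0 10.8 0.7")

```text
clock: 17.1
position: [0.5563, -0.1564, 0.16]
ee_rot: [0.001, 0.781, 0.624, 0.0]
contact_force: [-0.2, 0.0, -0.9]
width: 0.0426
gripper_force: 41.1
```

servo_tool(series="0 0 0 0 0 0 0.7; 0 0 0 0 0 0 0.7; 0 0 0 0 0 0 0.7")

```text
clock: 17.4
position: [0.555, -0.152, 0.1582]
ee_rot: [-0.001, 0.78, 0.626, -0.0]
contact_force: [-0.3, 0.1, -0.4]
width: 0.0424
gripper_force: 41.1
```

```bash
python3 - <<'E'
from h import *
ci,im=snap("wrist","w11")
s=manip.get_state(); print(s["clock"],s["position"],yaw(s["ee_rot"]),s["width"])
cv2.imwrite("pics/c11.png",cv2.resize(im[100:400,190:450],None,fx=2,fy=2,interpolation=cv2.INTER_CUBIC))
E
```

```text
17.45 [ 0.5551 -0.1521  0.1583] 77.54813457213659 0.042484805021556764
```

View pics/c11.png

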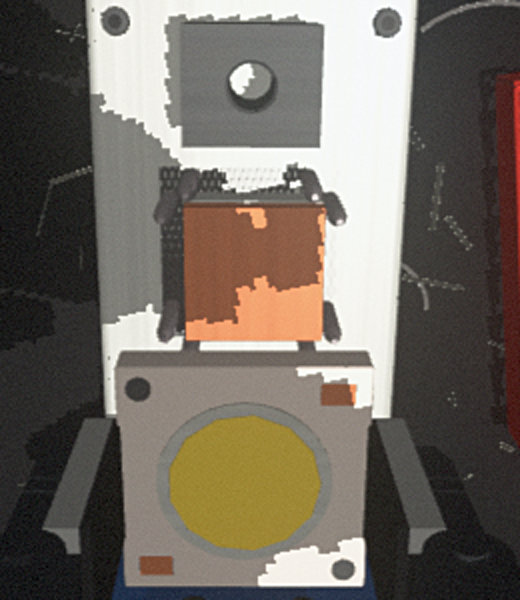

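The copper plate is seated on the sink, with corners about (184,206), (325,206), (322,341) and (186,341). The held LED's top corners are (118,366), (373,366), (365,587) and (124,587), with the emitter up.

```bash
python3 - <<'E'
from h import *
ci,im=load("w11"); s=manip.get_state(); Rt=rot(s["ee_rot"])
f=lambda u,v:(190+u/2,100+v/2)
C=np.array([onz(ci,f(*u),s["position"][2]+.0087) for u in [(118,366),(373,366),(365,587),(124,587)]]).mean(0)
print("part in tool",Rt.inv().apply(C-s["position"]))
S=np.array([onz(ci,f(*u),.041) for u in [(184,206),(325,206),(322,341),(186,341)]]).mean(0);print(S,"hole",onz(ci,f(252,85),.052))
for t in (S,np.r_[.5574,-.1533,.041]): print(Rt.inv().apply(t-C))
E
```

```text
part in tool [-0.0008 -0.     -0.0087]
[ 0.5577 -0.1544  0.041 ] hole [ 0.5696 -0.0958  0.052 ]
[-0.001   0.0032  0.126 ]
[0.     0.0027 0.126 ]
```

servo_tool(series="-0.0005 0.003 0.035 0 0 0 0.7; -0.0005 0.003 0.065 0 0 0 0.7; -0.0005 0.003 0.086 0 0 0 0.7; -0.0005 0.003 0.09 0 0 0 0.7; -0.0005 0.003 0.09 0 0 0 0.7")

```text
clock: 17.95
position: [0.5581, -0.1539, 0.0682]
ee_rot: [-0.001, 0.78, 0.626, -0.0]
contact_force: [0.5, 0.4, 0.1]
width: 0.0426
gripper_force: 41.1
```

```bash
python3 - <<'E'
from h import *
s=manip.get_state(); Rt=rot(s["ee_rot"]); t=Rt.apply([-.0008,0,0]); print(s["position"],yaw(s["ee_rot"]),Rt.inv().apply(np.r_[.5575,-.1538,.0403]-t-s["position"]))
E
```

```text
[ 0.5581 -0.1539  0.0682] 77.5069313822888 [ 0.0008 -0.0006  0.0279]
```

servo_tool(series="0.0005 -0.0005 0.008 0 0 0 0.7; 0.0005 -0.0005 0.016 0 0 0 0.7; 0.0005 -0.0005 0.023 0 0 0 0.7; 0.0005 -0.0005 0.027 0 0 0 0.7; 0.0005 -0.0005 0.0285 0 0 0 0.7")

```text
clock: 18.45
position: [0.5576, -0.1541, 0.0403]
ee_rot: [-0.001, 0.78, 0.626, -0.0]
contact_force: [-3.4, 1.0, 9.8]
width: 0.0429
gripper_force: 42.2
```

servo_tool(series="0 0 0 0 0 0 0.7; 0 0 0 0 0 0 0.7; 0 0 0 0 0 0 0.35; 0 0 0 0 0 0 0.35; 0 0 0 0 0 0 0.35")

```text
clock: 18.95
position: [0.5585, -0.1544, 0.0403]
ee_rot: [0.0, 0.78, 0.626, 0.0]
contact_force: [-0.1, -0.0, 0.0]
width: 0.0555
gripper_force: 0.0
```

servo_tool(series="0 0 0 0 0 0 0.35; 0 0 -0.04 0 0 0 0.35; 0 0 -0.085 0 0 0 0.35; 0 0 -0.115 0 0 0 0.35; 0 0 -0.118 0 0 0 0.35")

```text
clock: 19.45
position: [0.561, -0.1554, 0.1631]
ee_rot: [0.004, 0.78, 0.626, 0.002]
contact_force: [0.5, -1.2, -0.0]
width: 0.0556
gripper_force: 0.0
```

servo_tool(series="0 0 0 0 0 0 0.7; 0 0 0 0 0 0 0.9; 0 0 0 0 0 0 1")

```text
clock: 19.75
position: [0.557, -0.1538, 0.1564]
ee_rot: [-0.002, 0.78, 0.626, -0.001]
contact_force: [0.9, 0.1, -0.4]
width: 0.0121
gripper_force: 0.0
```

```bash
python3 - <<'E'
from h import *
ci,im=snap("wrist","w12")
s=manip.get_state(); print(s["clock"],s["position"],yaw(s["ee_rot"]),s["width"])
c2,i2=snap("side","s12"); c3,i3=snap("scene","n12")
A=cv2.resize(im,(400,300)); 
A=cv2.resize(im[60:360,160:480],(400,375)); B=cv2.resize(i2[130:300,250:400],(400,453)); C=cv2.resize(i3[160:310,250:450],(400,300))
o=np.zeros((600,800,3),np.uint8); o[:375,:400]=A; o[:453,400:]=B; o[375:,:400]=C[:225]; cv2.imwrite("pics/m12.png",o)
E
```

```text
19.8 [ 0.5571 -0.1539  0.1566] 77.44100029426018 0.0045186745943996826
```

View pics/m12.png

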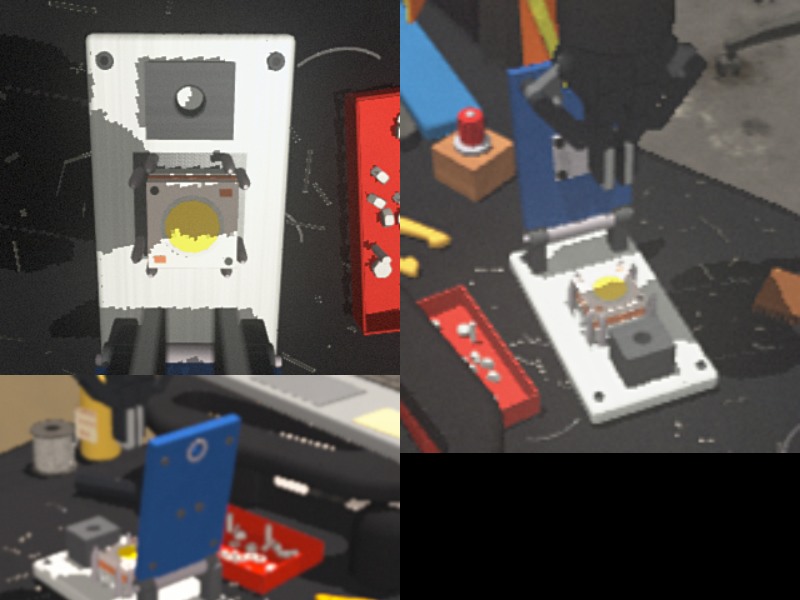

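All three parts are seated, with the LED emitter up at (193,225) in the top left panel and square between the dowels. The fingers are now shut for pushing the lid. I'll check the lid angle numerically and plan the closing arc.

```bash
cat >> h.py <<'E'
JY=-102.45; jx=np.array([np.cos(np.radians(JY)),np.sin(np.radians(JY)),0]); jy=np.array([-jx[1],jx[0],0]); nest=np.array([.5574,-.1535,0]); hinge=nest+.07*jx+[0,0,.058]
def uz(u,z): return nest+(.07-u)*jx+[0,0,z]     # u: distance from hinge toward the post
E
python3 - <<'E'
from h import *
a,b=eyes.camera_info("scene"),eyes.camera_info("side")
for th in (1.95,1.8,1.65):
    P=[hinge+.145*(-np.cos(th)*jx+np.sin(th)*np.array([0,0,1]))+k*.045*jy for k in(-1,1)]
    print(th,proj(a,P).round(0).tolist(),proj(b,P).round(0).tolist())
print("start",uz(-.095,.16))
s=manip.get_state();p=s["position"]
plan([(p[0],p[1],.24,77.5,2),(*uz(-.095,.24),77.5,5),(*uz(-.095,.16),77.5,2)],1)
E
```

```text
1.95 [[338.0, 205.0], [381.0, 191.0]] [[325.0, 142.0], [284.0, 152.0]]
1.8 [[330.0, 197.0], [373.0, 184.0]] [[330.0, 145.0], [287.0, 155.0]]
1.65 [[322.0, 191.0], [364.0, 178.0]] [[334.0, 149.0], [291.0, 159.0]]
start [ 0.5218 -0.3146  0.16  ]
0 -0.0001 -0.0415 -0.1 0 0 1; 0 -0.0002 -0.083 -0.1 0 -0.1 1; -0.0329 -0.0002 -0.083 -0.1 0 -0.1 1; -0.0658 -0.0002 -0.083 -0.1 0 -0.1 1; -0.0987 -0.0001 -0.083 -0.1 0 -0.1 1
-0.0329 -0.0001 0 0 0 0 1; -0.0658 -0.0001 -0.0001 0 0 0 1; -0.0658 -0.0001 0.0399 0 0 0 1; -0.0658 -0.0001 0.0799 0 0 0 1
```

servo_tool(series="0 0 -0.04 0 0 0 1; 0 0 -0.085 0 0 0 1; -0.033 0 -0.09 0 0 0 1; -0.066 0 -0.09 0 0 0 1; -0.1 0 -0.09 0 0 0 1")

```text
clock: 20.4
position: [0.5363, -0.2526, 0.2484]
ee_rot: [0.0, 0.78, 0.626, 0.0]
contact_force: [-0.2, 0.4, -0.2]
width: 0.0005
gripper_force: 0.0
```

servo_tool(series="-0.033 0 0 0 0 0 1; -0.055 0 0 0 0 0 1; -0.055 0 0.04 0 0 0 1; -0.055 0 0.08 0 0 0 1; -0.055 0 0.085 0 0 0 1")

```text
clock: 20.9
position: [0.521, -0.3035, 0.1577]
ee_rot: [-0.006, 0.78, 0.625, -0.001]
contact_force: [-1.0, 0.6, 0.5]
width: 0.0001
gripper_force: 0.0
```

servo_tool(series="0 0 0 0 0 0 1; 0 0 0 0 0 0 1")

```text
clock: 21.1
position: [0.5256, -0.3062, 0.165]
ee_rot: [0.001, 0.78, 0.626, 0.0]
contact_force: [0.5, 0.6, -0.2]
width: 0.0002
gripper_force: 0.0
```

```bash
python3 - <<'E'
from h import *
s=manip.get_state();p=s["position"];print(s["clock"],p,yaw(s["ee_rot"]),s["contact_force"],"u",.07-np.dot(p-nest,jx),"v",np.dot(p-nest,jy))
w=[]; r=.105
for th in (np.pi/2,1.4,1.2,1.0,.85,.7,.55,.42,.3,.2,.12,.06):
    w.append((*uz(r*np.cos(th)-.005*np.sin(th)-.011,.058+r*np.sin(th)+.005*np.cos(th)),77.5,1))
plan([(*uz(-.045,.163),77.5,1),(*uz(-.03,.163),77.5,1)]+w,1)
E
```

```text
21.1 [ 0.5256 -0.3062  0.165 ] 77.46352404630889 [ 0.4767  0.5761 -0.2431] u -0.08595041959979519 v 0.0018457996445491523
0.0409 -0.0019 0.0019 0.2 0.1 0 1; 0.0559 -0.0019 0.0019 0.2 0.1 0 1; 0.0699 -0.002 0.0019 0.2 0.1 0 1; 0.0879 -0.002 0.0025 0.2 0.1 0 1; 0.1083 -0.002 0.0071 0.2 0.1 0 1
0.0192 -0.0001 0.0087 0 0 0 1; 0.0322 -0.0001 0.0176 0 0 0 1; 0.0437 -0.0001 0.0283 0 0 0 1; 0.0535 -0.0001 0.0406 0 0 0 1; 0.0605 -0.0001 0.0524 0 0 0 1
0.0049 0 0.0116 0 0 0 1; 0.008 0 0.0216 0 0 0 1; 0.0098 0 0.0298 0 0 0 1; 0.0106 0 0.0361 0 0 0 1
```

servo_tool(series="0.03 -0.002 0.002 0 0 0 1; 0.05 -0.002 0.002 0 0 0 1; 0.068 -0.002 0.002 0 0 0 1; 0.087 -0.002 0.003 0 0 0 1; 0.108 -0.002 0.007 0 0 0 1")

```text
clock: 21.6
position: [0.5478, -0.2004, 0.1591]
ee_rot: [0.003, 0.78, 0.626, 0.001]
contact_force: [-0.3, -2.7, -0.5]
width: 0.0
gripper_force: 1.0
```

servo_tool(series="0.019 0 0.009 0 0 0 1; 0.032 0 0.018 0 0 0 1; 0.044 0 0.028 0 0 0 1; 0.053 0 0.04 0 0 0 1; 0.06 0 0.052 0 0 0 1")

```text
clock: 22.1
position: [0.5593, -0.1404, 0.1035]
ee_rot: [0.0, 0.78, 0.626, 0.0]
contact_force: [0.2, -0.3, 1.0]
width: 0.0
gripper_force: 0.6
```

```bash
python3 - <<'E'
from h import *
s=manip.get_state();p=s["position"];print(s["clock"],p,s["contact_force"],s["moment"],"u",.07-np.dot(p-nest,jx))
a,ia=snap("scene","n13"); b,ib=snap("side","s13")
# lid edge corners predicted for several angles; report blue mask overlap
for nm,c,i in(("scene",a,ia),("side",b,ib)):
    hsv=cv2.cvtColor(i,cv2.COLOR_BGR2HSV); m=((hsv[:,:,0]>100)&(hsv[:,:,0]<125)&(hsv[:,:,1]>120)).astype(np.uint8)
    res=[]
    for th in np.arange(0,1.7,.1):
        d=-np.cos(th)*jx+np.sin(th)*np.array([0,0,1]); Q=[hinge+r*d+k*.045*jy for r,k in((.02,-1),(.145,-1),(.145,1),(.02,1))]
        q=np.zeros_like(m); cv2.fillPoly(q,[proj(c,Q).astype(int)],1); res.append(round(float((q&m).sum()/q.sum()),2))
    print(nm,res)
E
```

```text
22.1 [ 0.5593 -0.1404  0.1035] [ 0.1698 -0.3122  1.0099] [-0.0675 -0.1372 -0.0284] u 0.0831765781651019
scene [0.73, 0.77, 0.79, 0.8, 0.82, 0.77, 0.67, 0.6, 0.52, 0.47, 0.42, 0.39, 0.37, 0.36, 0.36, 0.36, 0.36]
side [0.23, 0.26, 0.31, 0.4, 0.41, 0.34, 0.39, 0.26, 0.0, 0.0, 0.0, 0.0, 0.0, 0.0, 0.0, 0.0, 0.0]
```

servo_tool(series="0.005 0 0.008 0 0 0 1; 0.008 0 0.016 0 0 0 1; 0.01 0 0.024 0 0 0 1; 0.011 0 0.03 0 0 0 1; 0.011 0 0.035 0 0 0 1")

```text
clock: 22.7
position: [0.5613, -0.1301, 0.0687]
ee_rot: [-0.0, 0.78, 0.625, 0.0]
contact_force: [0.3, -0.1, 0.8]
width: 0.0
gripper_force: 0.5
```

servo_tool(series="0 0 0.002 0 0 0 1; 0 0 0.003 0 0 0 1")

```text
clock: 22.9
position: [0.5614, -0.1299, 0.0666]
ee_rot: [-0.0, 0.78, 0.625, 0.0]
contact_force: [-1.2, 2.0, 6.1]
width: 0.0001
gripper_force: 2.7
```

```bash
python3 - <<'E'
from h import *
s=manip.get_state();p=s["position"]
plan([(p[0],p[1],.12,77.5,2),(.541,-.384,.17,77.5,7)],.5)
E
```

```text
0 0 -0.0267 0 0 0 0.5; 0.0001 0 -0.0534 0 -0.1 -0.1 0.5; -0.036 0.0051 -0.0606 0 -0.1 -0.1 0.5; -0.0721 0.0101 -0.0678 0 -0.1 -0.1 0.5; -0.1081 0.0152 -0.075 0 -0.1 -0.1 0.5
-0.0361 0.005 -0.0071 0 0 0 0.5; -0.0722 0.01 -0.0142 0 0 0 0.5; -0.1082 0.015 -0.0213 0 0 0 0.5; -0.1443 0.02 -0.0284 0 0 0 0.5
```

servo_tool(series="0 0 -0.027 0 0 0 1; 0 0 -0.053 0 0 0 0.8; -0.036 0.005 -0.06 0 0 0 0.5; -0.072 0.01 -0.068 0 0 0 0.5; -0.108 0.015 -0.075 0 0 0 0.5")

```text
clock: 23.4
position: [0.5523, -0.2402, 0.142]
ee_rot: [0.0, 0.78, 0.626, -0.0]
contact_force: [0.4, -0.5, -0.7]
width: 0.0424
gripper_force: 0.0
```

servo_tool(series="-0.036 0.005 -0.007 0 0 0 0.5; -0.072 0.01 -0.014 0 0 0 0.5; -0.108 0.015 -0.021 0 0 0 0.5; -0.135 0.019 -0.027 0 0 0 0.5; -0.144 0.02 -0.028 0 0 0 0.5")

```text
clock: 23.9
position: [0.5404, -0.3875, 0.1697]
ee_rot: [0.001, 0.781, 0.624, -0.0]
contact_force: [-0.2, -0.3, -0.9]
width: 0.0428
gripper_force: 0.0
```

servo_tool(series="0 0 0 0 0 0 0.5; 0 0 0 0 0 0 0.5; 0 0 0 0 0 0 0.5")

```text
clock: 24.2
position: [0.5407, -0.3821, 0.1689]
ee_rot: [-0.001, 0.78, 0.626, 0.0]
contact_force: [-0.8, 0.8, 0.2]
width: 0.0429
gripper_force: 0.0
```

```bash
cat >> h.py <<'E'
def knob(im,near,box=90):
    hsv=cv2.cvtColor(im,cv2.COLOR_BGR2HSV); m=(((hsv[:,:,0]<8)|(hsv[:,:,0]>172))&(hsv[:,:,1]>150)&(hsv[:,:,2]>50)).astype(np.uint8)
    n,lab,st,ce=cv2.connectedComponentsWithStats(m); ok=[i for i in range(1,n) if st[i,4]>60]
    return sorted([(float(np.hypot(*(ce[i]-near))),st[i].tolist(),ce[i].round(1).tolist()) for i in ok])[:2],lab
E
python3 - <<'E'
from h import *
s=manip.get_state();p=s["position"];print(s["clock"],p,yaw(s["ee_rot"]),s["width"])
ci,im=snap("wrist","w14")
u=proj(ci,[.541,-.3845,.07])[0]; k,lab=knob(im,u); print(u,k)
a,ia=snap("scene","n14"); b,ib=snap("side","s14")
print(knob(ia,(420,290))[0][0],knob(ib,(277,180))[0][0])
# lid angle overlap: project lid hole at several angles
for nm,c,i in(("scene",a,ia),("side",b,ib)):
    hsv=cv2.cvtColor(i,cv2.COLOR_BGR2HSV); m=((hsv[:,:,0]>100)&(hsv[:,:,0]<125)&(hsv[:,:,1]>120)).astype(np.uint8)
    q=proj(c,hinge+[0,0,.005]-.13*jx)[0]; n,lab,st,ce=cv2.connectedComponentsWithStats(m); i=max(range(1,n),key=lambda j:st[j,4]-50*np.hypot(*(ce[j]-q)))
    hu=cv2.convexHull(np.argwhere(lab==i)[:,::-1].astype(np.float32)); print(nm,cv2.approxPolyDP(hu,3,True)[:,0].tolist())
    for th in(0,.045,.1): print(th,proj(c,[hinge+.145*(-np.cos(th)*jx+np.sin(th)*np.array([0,0,1]))+k*.045*jy+[0,0,.005] for k in(-1,1)]).round(1).tolist())
E
```

```text
24.2 [ 0.5407 -0.3821  0.1689] 77.52348778882025 0.042947325699983406
[313.4711 247.7515] [(6.8717887464021326, [299, 220, 38, 46, 1169], [317.1, 241.9]), (276.1608183922579, [561, 143, 48, 114, 4180], [585.3, 199.3])]
(0.5827626579615803, [412, 280, 16, 21, 238], [419.5, 290.3]) (2.6531046044371807, [272, 171, 9, 14, 93], [276.1, 177.5])
scene [[352.0, 247.0], [313.0, 264.0], [272.0, 236.0], [271.0, 231.0], [310.0, 218.0]]
0 [[271.6, 235.2], [309.7, 222.3]]
0.045 [[271.4, 232.2], [309.7, 219.3]]
0.1 [[271.4, 228.5], [309.8, 215.7]]
side [[365.0, 249.0], [322.0, 261.0], [299.0, 221.0], [338.0, 211.0]]
0 [[364.2, 251.0], [321.9, 263.8]]
0.045 [[364.4, 248.6], [321.9, 261.5]]
0.1 [[364.6, 245.5], [321.8, 258.4]]
```

```bash
python3 - <<'E'
from h import *
ci,im=load("w14"); s=manip.get_state(); Rt=rot(s["ee_rot"]); xt=Rt.apply([1,0,0])
e1=onz(ci,(317.5,265.5),.07)+.011*xt
e2=onz(ci,(317.5,220),.042)-.011*xt   # lower far rim of knob
a,b=load("n14")[0],load("s14")[0]
print(e1,e2,tri([(ci,(317.5,248)),(a,(419.5,283)),(b,(276.3,173.5))]))
print(Rt.inv().apply((e1)-s["position"]),yaw(s["ee_rot"]))
# white collar check
g=im.min(2); print([int(v) for v in g[195:225,317]]); print([int(v) for v in g[240,280:350:2]])
E
```

```text
[ 0.5433 -0.3853  0.07  ] [ 0.5433 -0.3865  0.042 ] (array([ 0.5435, -0.3837,  0.0688]), np.float64(0.0025151878515752334))
[-0.0021  0.003   0.0992] 77.52856402970146
[82, 74, 78, 80, 101, 101, 104, 113, 156, 96, 82, 81, 80, 93, 122, 153, 176, 170, 172, 169, 172, 172, 172, 172, 113, 45, 46, 38, 42, 45]
[82, 86, 136, 142, 148, 154, 144, 171, 170, 129, 36, 49, 51, 53, 56, 56, 55, 53, 51, 57, 52, 53, 56, 58, 52, 56, 55, 35, 210, 255, 255, 223, 136, 145, 144]
```

servo_tool(series="-0.0025 0.003 0.04 0 0 0 0.5; -0.0025 0.003 0.08 0 0 0 0.5; -0.0025 0.003 0.11 0 0 0 0.5; -0.0025 0.003 0.121 0 0 0 0.5; -0.0025 0.003 0.122 0 0 0 0.5")

```text
clock: 24.85
position: [0.5425, -0.3859, 0.0458]
ee_rot: [-0.002, 0.78, 0.626, -0.0]
contact_force: [-0.5, -0.6, -0.5]
width: 0.0426
gripper_force: 0.0
```

servo_tool(series="0 0 0 0 0 0 0.5; 0 0 0 0 0 0 0.5")

```text
clock: 25.05
position: [0.5444, -0.388, 0.0494]
ee_rot: [0.002, 0.78, 0.626, 0.0]
contact_force: [0.8, 0.3, -0.2]
width: 0.0428
gripper_force: 0.0
```

```bash
python3 - <<'E'
from h import *
s=manip.get_state();p=s["position"];print(s["clock"],p,s["contact_force"]); Rt=rot(s["ee_rot"]); print(Rt.inv().apply(np.r_[.5434,-.3856,.047]-p))
ci,im=snap("wrist","w15"); u=proj(ci,[.5434,-.3855,.07])[0]; print(u,knob(im,u)[0][0])
E
```

```text
25.05 [ 0.5444 -0.388   0.0494] [ 0.7693  0.3485 -0.1869]
[ 0.0021 -0.0015  0.0024]
[307.8425 351.5835] (18.108237737360945, [272, 289, 70, 92, 4551], [306.9, 333.5])
```

servo_tool(series="0 0 0.001 0 0 0 0.5; 0 0 0.001 0 0 0 0.5")

```text
clock: 25.3
position: [0.5434, -0.3873, 0.0471]
ee_rot: [0.001, 0.78, 0.626, 0.0]
contact_force: [-0.7, -0.4, 1.0]
width: 0.0425
gripper_force: 0.0
```

```bash
python3 - <<'E'
from h import *
s=manip.get_state();p=s["position"];print(s["clock"],p,s["contact_force"]); Rt=rot(s["ee_rot"])
ci,im=snap("wrist","w16"); u=proj(ci,[.5434,-.3855,.07])[0]; k=knob(im,u)[0][0]; print(u,k)
x,y,w,h=k[1]; e=onz(ci,(x+w/2-.5,y+h-.5),.07)+.011*Rt.apply([1,0,0]); print(e,Rt.inv().apply(e-p))
E
```

```text
25.3 [ 0.5434 -0.3873  0.0471] [-0.7246 -0.3684  1.0167]
[311.1113 356.5566] (18.634812962369505, [274, 293, 72, 93, 4707], [310.0, 338.0])Traceback (most recent call last):
  File "<stdin>", line 4, in <module>
ValueError: too many values to unpack (expected 4)
```

servo_tool(series="0.001 0 0 0 0 0 0.6; 0.001 0 0 0 0 0 0.75; 0.001 0 0 0 0 0 0.9; 0.001 0 0 0 0 0 0.9; 0.001 0 0 0 0 0 0.9", squeeze=90)

```text
clock: 25.85
position: [0.5434, -0.3861, 0.0467]
ee_rot: [0.0, 0.78, 0.626, 0.0]
contact_force: [-0.6, 1.6, 4.8]
width: 0.0192
gripper_force: 87.9
```

```bash
python3 - <<'E'
from h import *
s=manip.get_state();p=s["position"];print(s["clock"],p,s["contact_force"],s["width"],s["gripper_force"]); Rt=rot(s["ee_rot"])
c0,_=load("w16"); e=onz(c0,(309.5,385.5),.07)+.011*Rt.apply([1,0,0]); print("pin w16",e)
ci,im=snap("wrist","w17"); k=knob(im,(310,338))[0][0]; print(k)
x,y,w,h,_=k[1]; e=onz(ci,(x+w/2-.5,y+h-.5),.07)+.011*Rt.apply([1,0,0]); print(e,Rt.inv().apply(e-p),yaw(s["ee_rot"]))
hole=np.r_[.5696,-.096,0]
plan([(p[0],p[1],.10,77.5,2),(hole[0],hole[1],.15,77.5,8)],.9)
E
```

```text
25.85 [ 0.5434 -0.3861  0.0467] [-0.6492  1.6063  4.7796] 0.01921314118726365 87.92271137237549
pin w16 [ 0.5429 -0.3854  0.07  ]
(4.133855716994428, [281, 297, 62, 93, 4373], [311.6, 341.8])
[ 0.5433 -0.3855  0.07  ] [ 0.0005 -0.0002 -0.0233] 77.44333406445095
0 0 -0.0266 0 0 0 0.9; 0 0 -0.0533 0 0 -0.1 0.9; 0.0361 -0.0047 -0.0596 0 0 -0.1 0.9; 0.0722 -0.0094 -0.0658 0 0 -0.1 0.9; 0.1083 -0.014 -0.0721 0 0 -0.1 0.9
0.0361 -0.0047 -0.0062 0 0 0 0.9; 0.0722 -0.0093 -0.0125 0 0 0 0.9; 0.1084 -0.0139 -0.0187 0 0 0 0.9; 0.1445 -0.0185 -0.025 0 0 0 0.9; 0.1806 -0.0232 -0.0312 0 0 0 0.9
```

servo_tool(series="0 0 -0.027 0 0 0 0.9; 0 0 -0.06 0 0 0 0.9; 0.036 -0.005 -0.08 0 0 0 0.9; 0.072 -0.01 -0.1 0 0 0 0.9; 0.108 -0.014 -0.115 0 0 0 0.9")

```text
clock: 26.4
position: [0.5531, -0.2769, 0.1618]
ee_rot: [0.0, 0.781, 0.625, 0.0]
contact_force: [0.1, 0.1, -0.3]
width: 0.0194
gripper_force: 89.3
```

servo_tool(series="0.036 -0.005 -0.01 0 0 0 0.9; 0.072 -0.009 -0.02 0 0 0 0.9; 0.108 -0.014 -0.03 0 0 0 0.9; 0.145 -0.018 -0.03 0 0 0 0.9; 0.17 -0.022 -0.03 0 0 0 0.9")

```text
clock: 26.9
position: [0.5686, -0.1045, 0.191]
ee_rot: [-0.0, 0.78, 0.626, 0.0]
contact_force: [-0.6, -0.1, -0.3]
width: 0.019
gripper_force: 89.3
```

servo_tool(series="0.008 0 0 0 0 0 0.9; 0.01 -0.001 0 0 0 0 0.9; 0.01 -0.001 0 0 0 0 0.9; 0.01 -0.001 0 0 0 0 0.9; 0.01 -0.001 0 0 0 0 0.9")

```text
clock: 27.4
position: [0.5698, -0.0981, 0.1911]
ee_rot: [0.0, 0.781, 0.625, -0.0]
contact_force: [0.5, -0.3, -0.5]
width: 0.0191
gripper_force: 89.3
```

```bash
python3 - <<'E'
from h import *
s=manip.get_state();p=s["position"];print(s["clock"],p,s["contact_force"],s["width"],s["gripper_force"],yaw(s["ee_rot"])); Rt=rot(s["ee_rot"])
ci,im=snap("wrist","w18"); H=np.r_[.5697,-.0963,.068]; u=proj(ci,H)[0]; print("pred",u, "collar",proj(ci,p+Rt.apply([[.0175,0,.0047],[.0175,0,.0107]])))
x0,y0=int(u[0])-30,int(u[1])-34; c=im[y0:y0+60,x0:x0+60]
hsv=cv2.cvtColor(c,cv2.COLOR_BGR2HSV)
for r in range(0,60,2): print(''.join('B' if (100<h_<128 and s_>100) else ('.' if v<70 else ('r' if (h_<8 or h_>172) and s_>150 else '#')) for h_,s_,v in hsv[r]))
E
```

```text
27.4 [ 0.5698 -0.0981  0.1911] [ 0.4502 -0.2517 -0.462 ] 0.01912891948278829 89.3353021144867 77.36175065032626
pred [311.0617 229.4045] collar [[312.1182 278.2985]
 [312.0923 272.2532]]
############################################################
############################################################
############################################################
############################################################
BBBBBBBBBBBBBBB#B#BBB#BBBB#B#######BB##B######B###########B#
BBBBBBBBBBBBBBBBBBBBBBBBBBBBBBBBBBBBBBBBBBBBBB#B#BBBBB#BB#BB
BBBBBBBBBBBBBBBBBBBBBBBBBBBBBBBBBBBBBBBBBBBBBBBBBBBBBBBBBBBB
BBBBBBBBBBBBBBBBBBBBBBBBBBBBBBBBBBBBBBBBBBBBBBBBBBBBBBBBBBBB
BBBBBBBBBBBBBBBBBBBBBBBBBBBBBBBBBBBBBBBBBBBBBBBBBBBBBBBBBBBB
BBBBBBBBBBBBBBBBBBBBBBBBBBBBBBBBBBBBBBBBBBBBBBBBBBBBBBBBBBBB
BBBBBBBBBBBBBBBBBBBBBBBBBBBBBBBBBBBBBBBBBBBBBBBBBBBBBBBBBBBB
BBBBBBBBBBBBBBBBBBBBBBB##############BBBBBBBBBBBBBBBBBBBBBBB
BBBBBBBBBBBBBBBBBBB#####################BBBBBBBBBBBBBBBBBBBB
BBBBBBBBBBBBBBBBB#########################BBBBBBBBBBBBBBBBBB
BBBBBBBBBBBBBBB#############################BBBBBBBBBBBBBBB
[... 216 characters left out ...]
#######BB######BBBBBBBBBBBBBB
BBBBBBBBBBBBBB######BBB#############BBBB######BBBBBBBBBBBBBB
BBBBBBBBBBBBBB######BBBBBB########BBBBB#######BBBBBBBBBBBBBB
BBBBBBBBBBBBBBB#######BBBBBBBBBBBBBBBB#######BBBBBBBBBBBB###
BBBBBBBBBBBBBBBB########BBBBBBBBBBBB########BBB#######BBB###
BBBBBBBBBBBBBB##B###########################################
BBBBBBBBBBBBBB##############################################
BBBBBBBBB###################################################
BBBBBBBBB###################################################
############################################################
############################################################
############################################################
```

```bash
python3 - <<'E'
from h import *
s=manip.get_state();p=s["position"];Rt=rot(s["ee_rot"]);ci,_=load("w18")
L=onz(ci,(310.7,231.5),.069); print("lid hole",L)
pin=p+Rt.apply([.0005,-.0002,0]); print(Rt.inv().apply(L-pin),Rt.inv().apply(np.r_[.5696,-.096,.052]-pin), p)
E
```

```text
lid hole [ 0.5692 -0.0973  0.069 ]
[ 0.0001 -0.0005  0.1221] [ 0.0014 -0.0004  0.1391] [ 0.5698 -0.098   0.1911]
```

servo_tool(series="0.0007 -0.0005 0.025 0 0 0 0.9; 0.0007 -0.0005 0.05 0 0 0 0.9; 0.0007 -0.0005 0.065 0 0 0 0.9; 0.0007 -0.0005 0.068 0 0 0 0.9; 0.0007 -0.0005 0.068 0 0 0 0.9")

```text
clock: 27.95
position: [0.5694, -0.0966, 0.123]
ee_rot: [-0.0, 0.78, 0.625, -0.0]
contact_force: [0.2, 0.0, -0.4]
width: 0.0193
gripper_force: 89.3
```

servo_tool(series="0 0 0 0 0 0 0.9; 0 0 0 0 0 0 0.9")

```text
clock: 28.15
position: [0.5703, -0.0965, 0.1245]
ee_rot: [0.001, 0.78, 0.625, 0.001]
contact_force: [0.0, 0.0, -0.9]
width: 0.0192
gripper_force: 89.3
```

```bash
python3 - <<'E'
from h import *
s=manip.get_state();p=s["position"];Rt=rot(s["ee_rot"]); pin=p+Rt.apply([.0005,-.0002,0]); print(p,s["contact_force"],s["moment"],[Rt.inv().apply(np.r_[h,.031+.0427]-pin) for h in ([.5692,-.0973],[.5696,-.096])])
print(Rt.as_rotvec(degrees=True),s["qd"])
E
```

```text
[ 0.5703 -0.0965  0.1245] [ 0.0157  0.0149 -0.8775] [-0.015   0.01    0.0378] [array([-0.0015, -0.0008,  0.0508]), array([-0.0002, -0.0007,  0.0508])]
[140.3572 112.5193   0.127 ] [ 0.001  -0.0001  0.0033  0.0008 -0.0011 -0.0006]
```

servo_tool(series="-0.0007 -0.0007 0.004 0 0 0 0.9; -0.0007 -0.0007 0.009 0 0 0 0.9; -0.0007 -0.0007 0.014 0 0 0 0.9; -0.0007 -0.0007 0.019 0 0 0 0.9; -0.0007 -0.0007 0.022 0 0 0 0.9")

```text
clock: 28.65
position: [0.5683, -0.0965, 0.1005]
ee_rot: [-0.0, 0.78, 0.626, -0.0]
contact_force: [0.1, -0.4, -1.2]
width: 0.0193
gripper_force: 89.3
```

servo_tool(series="0 0 0 0 0 0 0.9")

```text
clock: 28.75
position: [0.5682, -0.0965, 0.1005]
ee_rot: [-0.001, 0.78, 0.626, -0.0]
contact_force: [0.3, -0.1, -0.4]
width: 0.019
gripper_force: 89.3
```

servo_tool(series="0.0003 0.0008 0.003 0 0 0 0.9; 0.0003 0.0008 0.006 0 0 0 0.9; 0.0003 0.0008 0.009 0 0 0 0.9; 0.0003 0.0008 0.012 0 0 0 0.9; 0.0003 0.0008 0.014 0 0 0 0.9")

```text
clock: 29.25
position: [0.5694, -0.0965, 0.0869]
ee_rot: [-0.0, 0.78, 0.626, -0.0]
contact_force: [0.2, 0.2, -0.7]
width: 0.0193
gripper_force: 89.3
```

servo_tool(series="0 0 0.003 0 0 0 0.9; 0 0 0.006 0 0 0 0.9; 0 0 0.008 0 0 0 0.9; 0 0 0.008 0 0 0 0.9")

```text
clock: 29.65
position: [0.5695, -0.0965, 0.0793]
ee_rot: [-0.0, 0.78, 0.626, 0.0]
contact_force: [0.3, 0.1, -0.9]
width: 0.0192
gripper_force: 89.5
```

servo_tool(series="0 0 0.002 0 0 0 0.9; 0 0 0.004 0 0 0 0.9; 0 0 0.0055 0 0 0 0.9; 0 0 0.0065 0 0 0 0.9; 0 0 0.0065 0 0 0 0.9", squeeze=110)

```text
clock: 30.15
position: [0.5697, -0.0962, 0.0737]
ee_rot: [0.0, 0.78, 0.626, 0.0]
contact_force: [-1.7, 0.4, 8.4]
width: 0.0188
gripper_force: 108.9
```

servo_tool(series="0 0 0.0005 0 0 0 0.9; 0 0 0.001 0 0 0 0.9; 0 0 0.001 0 0 0 0.9")

```text
clock: 30.45
position: [0.5697, -0.0962, 0.0736]
ee_rot: [0.0, 0.78, 0.626, 0.001]
contact_force: [-2.7, 2.7, 12.8]
width: 0.0188
gripper_force: 109.3
```

servo_tool(series="0 0 0.001 0 0 0 0.9; 0 0 0.0015 0 0 0 0.9; 0 0 0.0015 0 0 0 0.9; 0 0 0.0015 0 0 0 0.9; 0 0 0.0015 0 0 0 0.9")

```text
clock: 30.95
position: [0.5698, -0.0962, 0.0735]
ee_rot: [0.001, 0.78, 0.626, 0.001]
contact_force: [-4.5, 2.6, 20.4]
width: 0.0187
gripper_force: 110.2
```

```bash
python3 - <<'E'
from h import *
for n,nm in(("scene","n20"),("side","s20")):
    c,i=snap(n,nm)
    hsv=cv2.cvtColor(i,cv2.COLOR_BGR2HSV); m=((hsv[:,:,0]>100)&(hsv[:,:,0]<125)&(hsv[:,:,1]>120)).astype(np.uint8)
    q=proj(c,hinge+[0,0,.005]-.1*jx)[0]; k,lab,st,ce=cv2.connectedComponentsWithStats(m); j=max(range(1,k),key=lambda j:st[j,4]-50*np.hypot(*(ce[j]-q)))
    hu=cv2.convexHull(np.argwhere(lab==j)[:,::-1].astype(np.float32)); print(nm,cv2.approxPolyDP(hu,3,True)[:,0].tolist())
s=manip.get_state();print(s["clock"],s["position"],s["contact_force"],s["moment"],s["gripper_force"],s["qd"])
E
```

```text
n20 [[352.0, 247.0], [313.0, 265.0], [273.0, 240.0], [272.0, 235.0], [312.0, 222.0]]
s20 [[332.0, 251.0], [318.0, 256.0], [299.0, 221.0], [307.0, 219.0], [328.0, 241.0]]
31.05 [ 0.5697 -0.0962  0.0735] [-5.483   3.4738 20.5655] [ 0.4644  1.0256 -0.0273] 110.18770694732666 [-0.0008  0.0005  0.0002 -0.0001 -0.0004 -0.0004]
```

```bash
python3 -c "
from rig import manip; print(manip.sign_off())"
```

```text
the job is handed in; nothing more can be done
None
```

The job is handed in at about 31 s: sink, copper plate and LED are stacked in the nest, the lid reads fully shut, and the pin is seated in the post, held by its knob and pressed down with about 20 N; the only slip was a first grip that slid over the copper plate, so I took it again lower.

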